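# Sweep copper offcuts off a guarded machine bed

## Robot

A 7-joint arm with a two-finger parallel gripper is mounted at the origin on the work surface. World frame = base frame: x ahead of the robot, y to its left, z up, the work surface at z = 0. Lengths are in m, angles in rad, forces in N, time in s.
With the tool pointing down it reaches from about 0.4 to 0.85 m from the base axis. Payload 6.9 kg.
Tool frame: the origin (TCP) lies midway between the tips of the shut fingers; the grasp point (between the pads) lies 19 mm behind it; z points along the fingers, y is the line along which they close (so a half turn about z gives the same grasp; the last joint's range is limited). The gripper opens to 85 mm and grips with 20 to 120 N. Pads are 22 mm wide; open, the fingers measure 114 mm over their backs; the gripper's body (76 mm by 85 mm) begins 54 mm behind the grasp point. The pads swing forward as they close: fully open they stand 13 mm farther back than shut.
Start: joints at [-1.016, 0.507, -0.238, 1.5, 0.126, 1.149, -0.155], TCP at [0.272, 0.563, 0.231] pointing down, gripper open.
Joint ranges: [-3.08, 3.08], [-0.24, 2.05], [-1.43, 1.35], [0, 2.5], [-1.52, 4.66], [0.17, 1.96], [-2.89, 2.89]. Speed limits (rad/s): [2.39, 2.39, 3.14, 3.14, 3.14, 3.14, 3.14].

## Interface

Orientations are given as a rotation vector (axis times angle).
In Python, from rig import ctrl gives the robot as it stands. The module is installed in compiled form; this text tells all that it offers.
- The arm moves only by the tool apply_moves, never from a script. Its argument "motion" is a list of rows, each a list of 3 entries, a list of its own where there are three numbers: the shift along the tool's x, y, z in mm, then the turn, a rotation vector about the tool's x, y, z in degrees, then the opening, from 0 (shut) to 1 (fully open). A call has 1 to 12 rows; each row is the pose to reach, as a shift and turn from the pose commanded when the call began, along the tool's axes at that moment; what a row does not reach only later rows make up. A row lasts 1/8 s, in which the tool goes at most 62.5 mm and 10.7 degrees, less where a joint would pass 70% of its speed; a pose out of reach is approached as far as the arm can. A call with a gripper value outside its range is refused whole. The fingers move at their own pace and stop on an object; "squeeze" is the grip in N (left out, the last holds). Time passes only in rows, so rows that repeat a pose let the fingers close. It gives the time, the measured TCP pose, the force, the opening and the grip force at its end, in the units of the state.
- ctrl.observe(): the state, without advancing time (a new reading comes with each control period).
- ctrl.camera(name): name is "side" or "top" or "wrist"; returns (picture, depth): 480x640x3 uint8, red, green, blue; 480x640 float32, m along the optical axis (not along the pixel's ray), 0 where there is no reading.
- ctrl.camera_params(name): a dict with "fx", "fy", "cx", "cy" (pixels), "eye" and "orientation" of the camera in the world; the wrist camera has in their place "tool_from_camera" (4x4, takes a point from camera to tool coordinates, whose origin is the TCP and whose axes are the flange's). Camera axes: x right, y up, looking along -z (the intrinsics and any distortion apply to the point x, -y, -z); pixel columns grow to the right and rows downward; lengths in m; the calibration is good to about 2 mm. The wrist camera is an equidistant fisheye: a pixel r from the principal point sees the ray r / f radians off the axis. A picture is of the moment at which its call begins: read the wrist's pose just before it. camera_params takes no time and is no camera call.
- ctrl.hand_in(): hands the job in; it is judged then, once.
Trained networks look in the newest picture that a camera, given by its name, has taken for a name from the list of things; names that differ only in an ending like _2 or _b are one class to them, and where a whole thing is asked for, a point or a joint stands for the part that bears it (a point fixed in the world has none). Each returns a list of dicts, best first, with "confidence" (0 to 1); they miss things now and then, are a little off and sometimes report something else, mostly with a low value. They report only what shows in the picture. A call takes as long as a camera call.
- ctrl.cut_out(camera, query): "region" (480x640 bool, what is visible of it) and "box" ([centre column, centre row, width, height] in pixels, round what is visible of it).
The state is a dict: "clock": time; "q": joint angles; "qvel": joint speeds; "joint_efforts": joint torques, N m; "eef_pos": TCP position; "ee_rot": TCP orientation; "wrist_force": force on the tool from outside, world axes, zero at the start; "ft_torque": the same for the moment, N m; "finger_gap": finger opening in m; "gripper_force": force on a finger pad.
Only numpy, scipy, OpenCV 4.12 (cv2) and the standard library are available. Lean on these libraries where they do the work, as an engineer would, in place of code of your own. Each camera call takes 0.05 s, during which the arm holds its last target. There are 200 camera calls.

## Task

Using the scraper block, sweep the four copper offcuts along the machine bed, beneath the guard bars, and off the bed's end into the metal tray; push them only with the scraper, never with the gripper, and do not knock the robot against the machine. Then stand the scraper back upright, fully on its parking block, and let go. Leave the can, the cardboard roll and the hammer where they are.

Things in the scene. Friction and masses are not known exactly. Their poses are not given: they have to be found in the camera images.
- bed: fixed machine bed, blue base, grey floor plate. Origin: on the bench under its centre; x across (away from the robot at yaw 0), y along it, z up. Floor at z = 80 mm, 330 mm long (y), ends open, 14 mm thick, overhanging the base by 45 mm at each end. A steel lip 10 mm thick, 12 mm above the floor, lines each long side: 150 mm clear between lips (x = -75 to 75)
- guard (a point): centre of the fixed guard grille over the bed: at (0, 0, 265) mm in the bed's frame and turned with it. Three 12 mm round bars along y, 310 mm long, at x = -48, 0 and 48 mm; two 12 mm square arms along x at y = +-155 from x = -53 back to two 20 mm square posts, which stand at x = 105, y = +-155. Below it the bed is open to the front (-x) and to both ends
- tray: fixed open metal tray under one end of the bed (either end, it varies), tucked 10 to 20 mm under the floor plate. 220 (x) x 200 (y) x 56 mm high outside, walls and floor 4 mm. Origin: centre of its underside, on the bench; same axes as the bed
- block: fixed wooden parking block with a black rubber top at the end of the bed opposite the tray. 220 (x) x 130 (y) x 60 mm high. Origin: centre of its underside, on the bench; same axes as the bed
- scraper: loose scraper, about 0.2 kg, standing upright on the parking block. Wooden foot 134 (x) x 30 (y) x 30 mm high, 8 mm narrower each side than the clear width between the bed's lips. A black handle leans from it towards -x. Origin: centre of the foot's underside; z up. Starts within 0.2 rad of the bed's yaw, handle leaning to the robot
- grip (a point): point on the scraper handle's centre line, at (-57.5, 0, 77.6) mm in the scraper's frame, axes as the scraper's. The straight handle rises from the foot's top at x = -30 mm, leaning 30 degrees from vertical to -x, 85 mm long, 26 mm wide (y, grip across this), 28 mm deep; this point is 55 mm along it. A gripper in line with it clears the guard; an upright one does not
- offcut1: bare copper angle offcut, 64 mm long, L section 20 mm wide x 20 mm high, 4 mm thick, loose on the bed channel's floor. Origin: centre of the underside of its flat leg; x along its length, z up; the upright leg is on its -y side
- offcut2: flat copper bar offcut, 66 x 22 x 6 mm, loose on the bed channel's floor. Origin: centre of its underside; x along its length, z up
- offcut3: bare copper angle offcut, 60 mm long, L section 20 mm wide x 20 mm high, 4 mm thick, loose on the bed channel's floor. Origin: centre of the underside of its flat leg; x along its length, z up; the upright leg is on its -y side
- offcut4: flat copper bar offcut, 60 x 24 x 6 mm, loose on the bed channel's floor. Origin: centre of its underside; x along its length, z up
- can: bystander: steel can, 66 mm diameter, 110 mm high, standing to the left. Origin: centre of its underside
- roll: bystander: cardboard roll, 90 mm outside diameter, 45 mm high, lying flat to the right. Origin: centre of its underside
- mallet: bystander: hammer, 260 mm long, lying on the bench at the front left. Origin: underside, about midway along it; handle towards its -x

How it is judged:
By the outcome, as a careful person would: the job done as asked, in the order asked, and still so for the second after the job is handed in, with the robot touching nothing.
It also fails if it takes over 64 s, if anything falls off the work surface, if the arm or the gripper's body presses on something with over 40 N, if the wrist force passes 120 N, or if a joint passes its speed limit or range.

## Working session

There is one attempt and no reset: what is moved stays moved. The work goes in short steps, Python scripts to look and compute and a tool call to move; the robot and the scene stay as the last step left them, time stands still between calls to the robot, and variables do not carry over. Pictures are saved under pics/ and viewed, at most 10 in all, crops included, and the job is handed in when it is done.

Besides the shell and the picture viewer there is one more tool, called by a JSON object that holds its "name" and its "arguments", one argument or row to a line. apply_moves: Moves the arm, as the interface text tells. Its arguments: {"type":"object","properties":{"motion":{"type":"array","items":{"type":"array"}},"squeeze":{"type":"number"}},"required":["motion"]}

```bash
mkdir -p pics; cat > h.py <<'E'
import numpy as np, cv2
from rig import ctrl
from scipy.spatial.transform import Rotation as R
def T(p):
    o=np.asarray(p["orientation"],float)
    return o if o.shape==(3,3) else (R.from_rotvec(o).as_matrix() if o.size==3 else R.from_quat(o).as_matrix())
def world(name,d,mask=None):
    p=ctrl.camera_params(name)
    v,u=np.nonzero((d>0)&(mask if mask is not None else True))
    z=d[v,u]; c=np.c_[(u-p["cx"])/p["fx"]*z,-(v-p["cy"])/p["fy"]*z,-z]
    return c@T(p).T+np.array(p["eye"])
E
python3 - <<'E'
from h import *
s=ctrl.observe();print(s)
for n in("top","side"):
    print(ctrl.camera_params(n))
    im,d=ctrl.camera(n);cv2.imwrite(f"pics/{n}0.png",im[:,:,::-1])
    for q in("bed","tray","block","scraper","grip","offcut1","offcut2","offcut3","offcut4","can","roll","mallet"):
        for r in ctrl.cut_out(n,q)[:2]:
            w=world(n,d,r["region"])
            print(n,q,round(r["confidence"],2),np.round(r["box"]),np.round(np.median(w,0),3) if len(w) else None,np.round(np.percentile(w,[2,98],axis=0),3).tolist() if len(w) else '')
print(ctrl.camera_params("wrist"))
E
```

```text
{'clock': 0.0, 'q': array([-1.01544957,  0.50833711, -0.23746642,  1.50114718,  0.12571654,
        1.1488776 , -0.15480922]), 'qvel': array([ 0.00064788, -0.00064043,  0.00116746, -0.00011861,  0.0003497 ,
        0.00069255, -0.00199063]), 'joint_efforts': array([ 2.85611304e-05, -6.20595217e+01, -2.18670107e+00, -2.49658853e+01,
        1.26305729e-02,  1.17517094e-02,  1.90503613e-06]), 'eef_pos': array([0.27165241, 0.56231946, 0.23042315]), 'ee_rot': array([-7.00654956e-01, -3.06213060e+00,  2.75184347e-03]), 'wrist_force': array([-0.35865714, -0.16150931, -0.70362174]), 'ft_torque': array([-0.03369103, -0.01120935,  0.00906983]), 'gripper_force': 0.0, 'finger_gap': 0.0853858148498185}
{'fx': 444.4970304148866, 'fy': 444.4970304148866, 'cx': 313.8972567167608, 'cy': 241.67540520810434, 'eye': array([ 0.30193161, -0.00849304,  1.44704127]), 'orientation': array([ 0.14135089, -0.12767108, -1.57979782])}
top bed 0.7 [302. 191. 115.  86.] [0.662 0.031 0.082] [[0.579, -0.128, 0.009], [0.77, 0.19, 0.272]]
top bed 0.38 [458. 228.  33.  27.] [ 0.582 -0.457  0.042] [[0.543, -0.499, 0.006
[... 3993 characters left out ...]
414, 0.049]]
side mallet 0.42 [366. 191.  28.  31.] [ 0.581 -0.443  0.033] [[0.539, -0.499, 0.002], [0.622, -0.414, 0.049]]
side mallet 0.22 [314. 234.  88.  65.] [ 0.603 -0.187  0.059] [[0.541, -0.275, 0.009], [0.756, -0.146, 0.065]]
{'fx': 371.64829954431775, 'fy': 371.64829954431775, 'cx': 318.3428130955543, 'cy': 247.99811715625034, 'tool_from_camera': array([[-1.59731510e-04,  9.66428577e-01,  2.56935362e-01,
         6.55305600e-02],
       [ 9.99999872e-01,  3.12073523e-05,  5.04297314e-04,
         4.22304988e-04],
       [ 4.79349064e-04,  2.56935409e-01, -9.66428459e-01,
        -1.41824969e-01],
       [ 0.00000000e+00,  0.00000000e+00,  0.00000000e+00,
         1.00000000e+00]])}
```

```bash
python3 - <<'E'
from h import *
def rect(w):
    r=cv2.minAreaRect((w[:,:2]*1000).astype(np.float32));return np.round(r[0],1),np.round(r[1],1),round(r[2],2)
P={}
for n in("top","side"):
    im,d=ctrl.camera(n)
    w=world(n,d); P[n]=w
    def sel(x0,x1,y0,y1,z0,z1):
        return w[(w[:,0]>x0)&(w[:,0]<x1)&(w[:,1]>y0)&(w[:,1]<y1)&(w[:,2]>z0)&(w[:,2]<z1)]
    b=sel(.53,.8,-.16,.215,.074,.1); print(n,"bed",rect(b),len(b),np.median(b[b[:,2]<.086][:,2]))
    k=sel(.5,.8,-.3,-.14,.05,.066); print("block",rect(k),len(k),np.median(k[:,2]))
    t=sel(.5,.8,.15,.42,.04,.066); print("tray",rect(t),len(t))
    s=sel(.5,.8,-.3,-.14,.084,.0945); print("foot",rect(s),len(s),np.median(s[:,2]))
    l=sel(.5,.8,-.3,-.14,.105,.2)
    for z in np.arange(.105,.18,.01):
        q=l[(abs(l[:,2]-z)<.005)]
        if len(q)>3: print("  h",round(z,3),np.round(np.r_[q.mean(0),q.min(0),q.max(0)],3))
    g=sel(.53,.85,-.16,.215,.24,.30); print("guard",rect(g),len(g),np.percentile(g[:,2],[5,50,95]), g[:,0].max())
    for a in (-.12,0,.12):
        e=b[(abs(b[:,1]-.03-a)<.01)]; print("  x edge",a,e[:,0].min(),e[:,0].max())
        x=np.sort(g[abs(g[:,1]-.03-a)<.01][:,0]); print("  bars",np.round(x[::max(1,len(x)//12)],3))
    f=sel(.58,.75,-.14,.2,.083,.11)
    x=cv2.resize(im[150:330,200:420] if n=="top" else im[170:440,140:420],None,fx=2.1 if n=="side" else 3.3,fy=2.1 if n=="side" else 3.3)
    cv2.imwrite(f"pics/{n}1.png",x[:,:,::-1])
E
```

```text
top bed (array([677.5,  32.4]), array([330.3, 199.7]), 88.23) 4471 0.079310329821775
block (array([ 655. , -215.1]), array([130.5, 222.7]), 88.17) 2234 0.058776488263130755
tray (array([665.7, 278.9]), array([204.3, 233.4]), 88.46) 421
foot (array([ 625., -220.]), array([ 30.7, 134.7]), 80.52) 259 0.08872535683293559
  h 0.105 [ 0.595 -0.207  0.108  0.588 -0.215  0.106  0.602 -0.202  0.109]
  h 0.115 [ 0.594 -0.214  0.115  0.58  -0.226  0.11   0.601 -0.2    0.12 ]
  h 0.125 [ 0.586 -0.207  0.125  0.569 -0.222  0.12   0.595 -0.199  0.13 ]
  h 0.135 [ 0.58  -0.211  0.133  0.562 -0.226  0.13   0.587 -0.198  0.139]
  h 0.145 [ 0.574 -0.207  0.144  0.546 -0.223  0.14   0.585 -0.196  0.15 ]
  h 0.155 [ 0.556 -0.211  0.156  0.542 -0.222  0.15   0.576 -0.197  0.159]
  h 0.165 [ 0.559 -0.209  0.164  0.547 -0.223  0.16   0.571 -0.196  0.17 ]
  h 0.175 [ 0.562 -0.206  0.171  0.557 -0.213  0.17   0.566 -0.201  0.172]
guard (array([693.1,  31.7]), array([328.9, 169.7]), 87.87) 2053 [0.26339576 0.26879766 0.27311212] 0.7833485802822397
  x edge -0.12 0.5738583590146845 0.7456714263289916
  bars [0
[... 1109 characters left out ...]
0.574 -0.193  0.16 ]
  h 0.165 [ 0.555 -0.207  0.165  0.543 -0.228  0.16   0.569 -0.191  0.17 ]
  h 0.175 [ 0.559 -0.21   0.171  0.556 -0.218  0.17   0.563 -0.201  0.172]
guard (array([691.9,  30.7]), array([336.6, 172.1]), 88.25) 2918 [0.257885   0.26918744 0.27312292] 0.7825635604112394
  x edge -0.12 0.5712755046313228 0.7438452854776507
  bars [0.602 0.605 0.607 0.611 0.614 0.652 0.655 0.658 0.661 0.7   0.702 0.704
 0.708]
  x edge 0 0.5746172561692686 0.7380614281684459
  bars [0.608 0.61  0.612 0.616 0.656 0.657 0.66  0.662 0.703 0.704 0.706 0.71 ]
  x edge 0.12 0.5783055029277837 0.7508716590272205
  bars [0.611 0.613 0.615 0.618 0.623 0.661 0.662 0.665 0.667 0.708 0.709 0.711
 0.715]
```

View pics/top1.png

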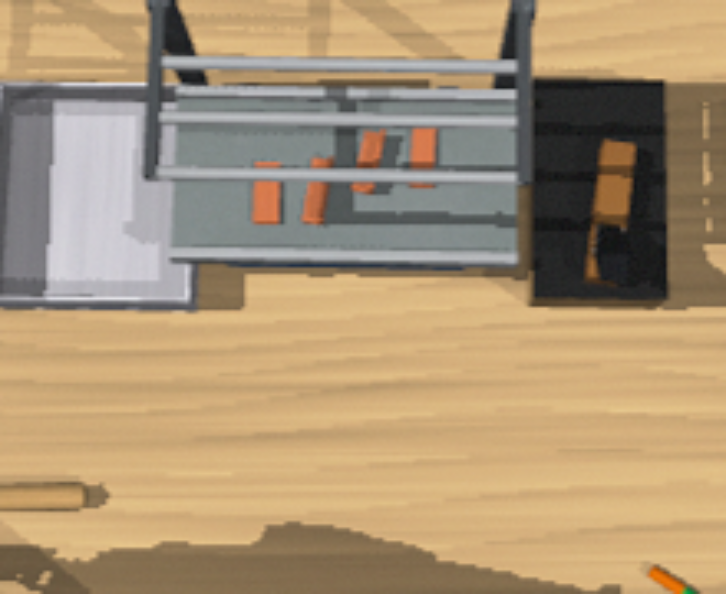

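View pics/side1.png

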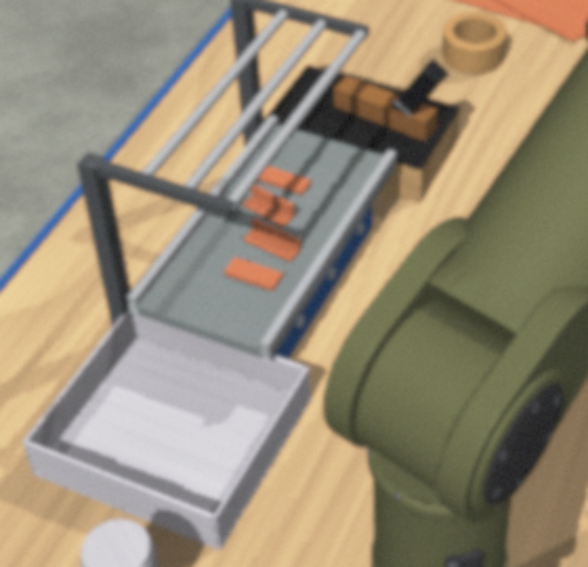

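```bash
cat >> h.py <<'E'
from scipy.spatial.transform import Slerp
def ori(yaw,tilt=30):  # deg; tool z in line with handle, tool x to the robot
    t=np.radians(tilt); z=np.array([np.sin(t),0,-np.cos(t)]); y=np.array([0,1.,0])
    return R.from_euler('z',yaw,degrees=True)*R.from_matrix(np.c_[np.cross(y,z),y,z])
def rel(p0,R0,p,Rt):
    return np.round(R0.inv().apply(np.asarray(p)-p0)*1000).astype(int).tolist(),np.round((R0.inv()*Rt).as_rotvec(degrees=True),1).tolist()
def now():
    s=ctrl.observe(); return s["eef_pos"],R.from_rotvec(s["ee_rot"])
YS,YB=-9.,-1.9
G=np.array([.5672,-.211,.1376])
E
python3 - <<'E'
from h import *
p0,R0=now(); Z=ori(YS).apply([0,0,1]); print(Z)
W=[p0,[.40,.35,.40],[.44,.05,.40],G-.08*Z]; f=[0,.35,.7,1]
S=Slerp([0,1],R.concatenate([R0,ori(YS)]))
k=0
for i in range(3):
    a,b=np.array(W[i]),np.array(W[i+1]); n=int(np.ceil(np.linalg.norm(b-a)/.055))
    for j in range(1,n+1): print(i,j,np.round(a+(b-a)*j/n,3),*rel(p0,R0,a+(b-a)*j/n,S(f[i]+(f[i+1]-f[i])*j/n)))
E
```

```text
[ 0.49384417 -0.07821723 -0.8660254 ]
0 1 [0.293 0.527 0.259] [-35, -23, -28] [-0.3, -1.7, -1.0]
0 2 [0.315 0.492 0.288] [-69, -45, -56] [-0.5, -3.5, -1.9]
0 3 [0.336 0.456 0.316] [-104, -68, -84] [-0.8, -5.2, -2.9]
0 4 [0.357 0.421 0.344] [-139, -91, -112] [-1.0, -6.9, -3.8]
0 5 [0.379 0.385 0.372] [-173, -113, -141] [-1.3, -8.7, -4.8]
0 6 [0.4  0.35 0.4 ] [-208, -136, -169] [-1.5, -10.4, -5.7]
1 1 [0.407 0.3   0.4  ] [-236, -178, -169] [-1.8, -12.2, -6.7]
1 2 [0.413 0.25  0.4  ] [-263, -220, -169] [-2.0, -13.9, -7.6]
1 3 [0.42 0.2  0.4 ] [-291, -262, -169] [-2.3, -15.6, -8.6]
1 4 [0.427 0.15  0.4  ] [-319, -304, -169] [-2.6, -17.4, -9.6]
1 5 [0.433 0.1   0.4  ] [-347, -347, -169] [-2.8, -19.1, -10.5]
1 6 [0.44 0.05 0.4 ] [-374, -389, -169] [-3.1, -20.8, -11.5]
2 1 [0.453 0.014 0.372] [-402, -416, -141] [-3.3, -22.1, -12.2]
2 2 [ 0.465 -0.023  0.345] [-429, -443, -114] [-3.5, -23.4, -12.9]
2 3 [ 0.478 -0.059  0.317] [-456, -471, -86] [-3.6, -24.7, -13.6]
2 4 [ 0.49  -0.096  0.29 ] [-483, -498, -58] [-3.8, -26.0, -14.3]
2 5 [ 0.503 -0.132  0.262] [-510, -525, -31] [-4.0, -27.2, -15.0]
2 6 [ 0.515 -0.168  0.234] [-537, -553, -3] [-4.2, -28.5, -15.7]
2 7 [ 0.528 -0.205  0.207] [-564, -580, 24] [-4.4, -29.8, -16.4]
```

{"name": "apply_moves", "arguments": {
  "motion": [
    [[-35, -23, -28], [0, -2, -1], 1],
    [[-69, -45, -56], [-0.5, -3.5, -2], 1],
    [[-104, -68, -84], [-0.8, -5, -3], 1],
    [[-139, -91, -112], [-1, -7, -4], 1],
    [[-173, -113, -141], [-1.3, -8.7, -4.8], 1],
    [[-208, -136, -169], [-1.5, -10.4, -5.7], 1],
    [[-236, -178, -169], [-1.8, -12.2, -6.7], 1],
    [[-263, -220, -169], [-2, -14, -7.6], 1],
    [[-291, -262, -169], [-2.3, -15.6, -8.6], 1],
    [[-319, -304, -169], [-2.6, -17.4, -9.6], 1],
    [[-347, -347, -169], [-2.8, -19, -10.5], 1],
    [[-374, -389, -169], [-3, -21, -11.5], 1]
  ]
}}

```text
clock: 2.9
eef_pos: [0.4393, 0.048, 0.4006]
ee_rot: [0.341, 2.75, -0.043]
wrist_force: [0.8, -0.1, -0.3]
finger_gap: 0.0854
gripper_force: 0.0
```

```bash
python3 - <<'E'
from h import *
p0,R0=now(); Z=ori(YS).apply([0,0,1]); print(p0, R0.as_matrix().round(2).tolist(),ctrl.observe()["q"])
b=G-.08*Z
S=Slerp([0,1],R.concatenate([R0,ori(YS)]))
for j in range(1,8): print(*rel(p0,R0,p0+(b-p0)*j/7,S(j/7)))
E
```

```text
[0.43933481 0.04804713 0.40061423] [[-0.9, 0.24, 0.36], [0.23, 0.97, -0.07], [-0.36, 0.01, -0.93]] [-0.41111991 -0.09395951  0.08740541  1.88593043  0.22394943  1.03571781
  0.91741656]
[-10, -32, 33] [-0.2, -1.2, -0.7]
[-19, -65, 66] [-0.4, -2.5, -1.4]
[-29, -97, 99] [-0.6, -3.7, -2.1]
[-39, -130, 132] [-0.8, -5.0, -2.8]
[-48, -162, 165] [-1.0, -6.2, -3.5]
[-58, -194, 198] [-1.2, -7.5, -4.2]
[-68, -227, 231] [-1.4, -8.7, -4.9]
```

{"name": "apply_moves", "arguments": {
  "motion": [
    [[-10, -32, 33], [0, -1, -0.7], 1],
    [[-19, -65, 66], [-0.4, -2.5, -1.4], 1],
    [[-29, -97, 99], [-0.6, -3.7, -2], 1],
    [[-39, -130, 132], [-0.8, -5, -2.8], 1],
    [[-48, -162, 165], [-1, -6, -3.5], 1],
    [[-58, -194, 198], [-1.2, -7.5, -4.2], 1],
    [[-68, -227, 231], [-1.4, -8.7, -4.9], 1],
    [[-68, -227, 231], [-1.4, -8.7, -4.9], 1]
  ]
}}

```text
clock: 3.9
eef_pos: [0.5274, -0.2051, 0.2047]
ee_rot: [0.208, 2.613, -0.056]
wrist_force: [-0.6, 0.4, -0.0]
finger_gap: 0.0857
gripper_force: 0.0
```

```bash
python3 - <<'E'
from h import *
p0,R0=now(); Z=ori(YS).apply([0,0,1]); print(p0,(R0.inv()*ori(YS)).as_rotvec(degrees=True),ctrl.observe()["q"])
im,d=ctrl.camera("wrist")
c=ctrl.camera_params("wrist"); r=ctrl.cut_out("wrist","scraper")
print([(x["confidence"],x["box"]) for x in r])
m=r[0]["region"]&(d>0); v,u=np.nonzero(m); z=d[m]
a,b=(u-c["cx"])/c["fx"],(v-c["cy"])/c["fy"]; th=np.hypot(a,b); s=np.tan(th)/np.maximum(th,1e-9)
C=np.c_[a*s*z,-b*s*z,-z,np.ones(len(z))]
t=(C@c["tool_from_camera"].T)[:,:3]; w=R0.apply(t)+p0
# scraper frame coordinates (yaw YS about G)
o=G-R.from_euler('z',YS,degrees=True).apply([-.0575,0,.0776])
f=w[(w[:,2]>.083)&(w[:,2]<.096)]; print("foot",cv2.minAreaRect((f[:,:2]*1000).astype(np.float32)),np.median(f[:,2]),len(f))
h=w[(w[:,2]>.11)&(w[:,2]<.19)]; ht=t[(w[:,2]>.11)&(w[:,2]<.19)]
print("handle tool xy",np.percentile(ht,[1,50,99],axis=0).round(4),len(ht))
s=R.from_euler('z',-YS,degrees=True).apply(h-o)
for z in np.arange(.05,.11,.01):
    q=s[abs(s[:,2]-z)<.005]
    if len(q)>5: print(round(z,3),len(q),q.min(0).round(4),q.max(0).round(4))
cv2.imwrite("pics/w1.png",im[:,:,::-1])
E
```

```text
[ 0.52743951 -0.20505477  0.20473947] [-0.06075083 -0.15145665 -0.07436365] [ 0.29541834  0.24941055  0.13667805  2.17903864 -0.67016079  0.26259302
  2.44254535]
[(0.67, [314.7, 245.8, 47.0, 138.1])]
foot ((623.5320434570312, -221.57351684570312), (29.873136520385742, 136.158203125), 81.40359497070312) 0.08897056238665257 1762
handle tool xy [[-0.0139 -0.014   0.0477]
 [ 0.0053 -0.0014  0.0496]
 [ 0.0134  0.0106  0.0995]] 2945
0.05 86 [-0.0616 -0.014   0.0504] [-0.0571  0.0106  0.055 ]
0.06 143 [-0.0668 -0.0148  0.0551] [-0.0602  0.0103  0.065 ]
0.07 188 [-0.073  -0.0142  0.0654] [-0.0662  0.0102  0.0749]
0.08 168 [-0.0784 -0.0138  0.075 ] [-0.0722  0.0099  0.0849]
0.09 299 [-0.084  -0.0143  0.0851] [-0.0777  0.0102  0.095 ]
0.1 1476 [-0.0842 -0.015   0.095 ] [-0.0642  0.0104  0.105 ]
```

View pics/w1.png

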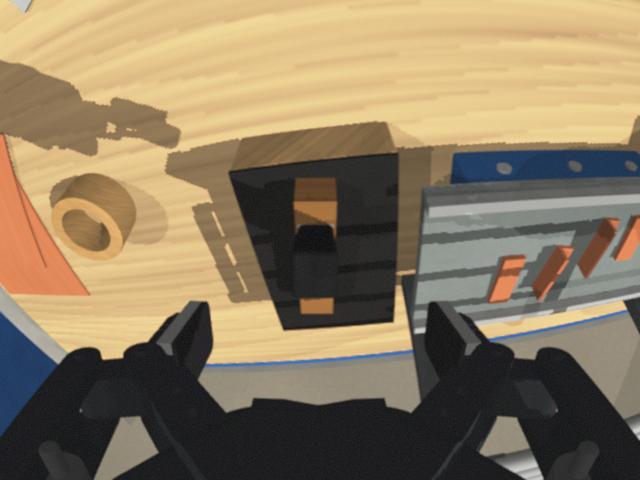

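{"name": "apply_moves", "arguments": {
  "motion": [
    [[0, -1, 25], [0, 0, 0], 1],
    [[0, -1, 50], [0, 0, 0], 1],
    [[0, -1, 75], [0, 0, 0], 1],
    [[0, -1, 97], [0, 0, 0], 1],
    [[0, -1, 97], [0, 0, 0], 1],
    [[0, -1, 97], [0, 0, 0], 0.3],
    [[0, -1, 97], [0, 0, 0], 0.15],
    [[0, -1, 97], [0, 0, 0], 0],
    [[0, -1, 97], [0, 0, 0], 0],
    [[0, -1, 97], [0, 0, 0], 0],
    [[0, -1, 97], [0, 0, 0], 0],
    [[0, -1, 97], [0, 0, 0], 0]
  ],
  "squeeze": 70
}}

```text
clock: 5.5
eef_pos: [0.5794, -0.2136, 0.1329]
ee_rot: [0.207, 2.63, -0.048]
wrist_force: [-3.0, 0.9, 6.6]
finger_gap: 0.0252
gripper_force: 68.3
```

```bash
python3 - <<'E'
from h import *
s=ctrl.observe();print(s["q"],s["wrist_force"],s["ft_torque"],s["finger_gap"])
p0,R0=now(); print(p0,(R0.inv()*ori(YS)).as_rotvec(degrees=True))
# tcp in scraper frame
E
```

```text
[ 0.29960082  0.4349308   0.10849378  2.13942964 -1.13301689  0.17594891
  2.88690023] [-3.03467741  0.88660106  6.5816358 ] [0.24372375 0.55983216 0.09013772] 0.025201537771662987
[ 0.57938342 -0.21358152  0.13288543] [ 0.20005255 -1.10702771 -0.06685709]
```

```bash
cat > fit.py <<'E'
from h import *
import itertools
from scipy.optimize import least_squares
s=ctrl.observe()
Q=np.array([[-1.01544957,.50833711,-.23746642,1.50114718,.12571654,1.1488776,-.15480922],
[-0.41111991,-0.09395951,0.08740541,1.88593043,0.22394943,1.03571781,0.91741656],
[0.29541834,0.24941055,0.13667805,2.17903864,-0.67016079,0.26259302,2.44254535],
[0.29960082,0.4349308,0.10849378,2.13942964,-1.13301689,0.17594891,2.88690023]])
P=np.array([[.27165241,.56231946,.23042315],[.43933481,.04804713,.40061423],[.52743951,-.20505477,.20473947],[.57938342,-.21358152,.13288543]])
RV=R.from_rotvec([[-.700654956,-3.0621306,.00275184],[.341,2.75,-.043],[.208,2.613,-.056],[.207,2.63,-.048]])
best=[]
for sg in itertools.product([1,-1],repeat=7):
    M=[R.from_euler('ZYZYZYZ'[:3],q[:3]*sg[:3])*R.from_euler('YZY',q[3:6]*sg[3:6])*R.from_euler('Z',q[6]*sg[6]) for q in Q]
    def f(x): return np.concatenate([((R.from_euler('Z',x[0])*m*R.from_euler('Z',x[1])).inv()*r).as_rotvec() for m,r in zip(M,RV)])
    for a in(0,1.57,3.14,4.71):
      for b in (0,3.14):
        o=least_squares(f,[b,a]); best.append((o.cost,sg,o.x))
best.sort(key=lambda t:t[0])
for b in best[:4]: print(b)
E
python3 fit.py
```

```text
(np.float64(2.2099321953737303e-07), (-1, 1, -1, 1, -1, 1, -1), array([7.44135606e-06, 1.57084462e+00]))
(np.float64(2.2099321953738946e-07), (-1, -1, -1, -1, -1, -1, -1), array([ 3.14160009, -1.57074803]))
(np.float64(2.2099321953740357e-07), (-1, -1, -1, -1, -1, -1, -1), array([-3.14158521, -1.57074803]))
(np.float64(2.2099321953742795e-07), (-1, 1, -1, 1, -1, 1, -1), array([7.44121513e-06, 1.57084462e+00]))
```

```bash
cat > kin.py <<'E'
from h import *
SG=np.array([-1,1,-1,1,-1,1,-1])
LO=np.array([-3.08,-.24,-1.43,0,-1.52,.17,-2.89]);HI=np.array([3.08,2.05,1.35,2.5,4.66,1.96,2.89])
def frames(q):
    q=np.asarray(q)*SG; F=[];r=R.identity()
    for a,x in zip('ZYZYZYZ',q): r=r*R.from_euler(a,x); F.append(r)
    return F
def A(q):
    F=frames(q); m=[f.as_matrix() for f in F]
    return np.c_[[0,0,1],m[1][:,2],m[2][:,0],m[3][:,0],m[3][:,2],m[5][:,0],m[5][:,2]],F[6]*R.from_euler('Z',np.pi/2)
E
python3 - <<'E'
import re
from kin import *
src=open('fit.py').read().split("best=[]")[0]; exec(src)
X=np.vstack([A(q)[0] for q in Q]); o=np.linalg.lstsq(X,P.ravel(),rcond=None); print(o[0].round(4)); print((X@o[0]-P.ravel()).round(4))
E
```

```text
[ 0.2595  0.6002 -0.0747 -0.004   0.4014 -0.0382  0.4195]
[-0.018   0.0101  0.0077 -0.0076  0.0159 -0.0144  0.0093  0.0075  0.0028
 -0.0001 -0.0009  0.0039]
```

{"name": "apply_moves", "arguments": {
  "motion": [
    [[0, 0, 0], [0, 0, 0], 0.5],
    [[0, 0, 0], [0, 0, 0], 1],
    [[0, 0, 0], [0, 0, 0], 1],
    [[0, 0, 0], [0, 0, 0], 1],
    [[0, 0, -30], [0, 0, 0], 1],
    [[0, 0, -60], [0, 0, 0], 1],
    [[0, 0, -90], [0, 0, 0], 1],
    [[0, 0, -120], [0, 0, 0], 1],
    [[0, 0, -120], [0, 0, 0], 1]
  ]
}}

```text
clock: 6.62
eef_pos: [0.5224, -0.205, 0.2393]
ee_rot: [0.206, 2.628, -0.049]
wrist_force: [0.6, -0.4, 0.3]
finger_gap: 0.0856
gripper_force: 0.0
```

```bash
cat >> kin.py <<'E'
import json,os
def log():
    s=ctrl.observe(); L=json.load(open('log.json')) if os.path.exists('log.json') else []
    L.append([s["q"].tolist(),s["eef_pos"].tolist()]); json.dump(L,open('log.json','w'))
    return s
E
python3 - <<'E'
from kin import *
print(log())
E
```

```text
{'clock': 6.625, 'q': array([-0.04644228,  0.22226246,  0.5633753 ,  2.12404561, -0.70577518,
        0.43067255,  2.48057927]), 'qvel': array([ 0.03104493,  0.04452375, -0.06215742,  0.01428829, -0.06062765,
       -0.02552549,  0.05733016]), 'joint_efforts': array([ -0.21643291, -36.44178629,   4.30583596, -22.73429632,
        -0.0709426 ,  -1.25488032,  -0.81898782]), 'eef_pos': array([ 0.52239332, -0.20501784,  0.23931083]), 'ee_rot': array([ 0.20635546,  2.62752192, -0.0488949 ]), 'wrist_force': array([ 0.55508131, -0.40188418,  0.3300851 ]), 'ft_torque': array([0.08937286, 0.56543498, 0.04274917]), 'gripper_force': 0.0, 'finger_gap': 0.08557552337856136}
```

{"name": "apply_moves", "arguments": {
  "motion": [
    [[-25, 0, -50], [0, 8, 3], 1],
    [[-40, 30, -100], [0, 14, 8], 1],
    [[-40, 60, -110], [0, 18, 14], 1],
    [[-40, 60, -110], [0, 18, 14], 1]
  ]
}}

```text
clock: 7.12
eef_pos: [0.5166, -0.1398, 0.3537]
ee_rot: [0.568, 2.894, 0.075]
wrist_force: [0.3, -0.3, 0.6]
finger_gap: 0.0855
gripper_force: 0.0
```

```bash
python3 - <<'E'
from kin import *
print(log())
E
```

```text
{'clock': 7.125, 'q': array([-0.38466341,  0.2409364 ,  0.84187622,  1.68497183, -0.30122856,
        1.1329341 ,  1.71682922]), 'qvel': array([ 0.04608136, -0.00509358,  0.01751349,  0.09688252,  0.00718423,
       -0.08365265,  0.10906698]), 'joint_efforts': array([ -1.02733467, -36.07634068,   5.42800382, -28.97446632,
        -0.42730498,   0.25090355,  -1.64589241]), 'eef_pos': array([ 0.51659076, -0.13977669,  0.35369611]), 'ee_rot': array([0.56757156, 2.89409636, 0.07508927]), 'wrist_force': array([ 0.3172123 , -0.32540073,  0.63098661]), 'ft_torque': array([-0.06013386,  0.21300498,  0.02754337]), 'gripper_force': 0.0, 'finger_gap': 0.08546954710936783}
```

{"name": "apply_moves", "arguments": {
  "motion": [
    [[0, 60, 0], [0, -5, 8], 1],
    [[0, 110, 0], [0, -10, 8], 1],
    [[0, 150, -30], [0, -15, 0], 1],
    [[0, 150, -30], [0, -15, 0], 1]
  ]
}}

```text
clock: 7.62
eef_pos: [0.5644, 0.0007, 0.3951]
ee_rot: [0.524, 2.642, 0.002]
wrist_force: [-0.7, -0.1, -0.0]
finger_gap: 0.0852
gripper_force: 0.0
```

```bash
python3 - <<'E'
from kin import *
print(log())
src=open('fit.py').read().split("best=[]")[0]; exec(src)
L=json.load(open('log.json')); Q=list(Q)+[l[0] for l in L]; P=np.vstack([P]+[l[1] for l in L])
def A2(q):
    m=[f.as_matrix() for f in frames(q)]
    return np.c_[[0,0,1],m[0][:,1],m[1][:,2],m[2][:,0],m[2][:,1],m[3][:,0],m[3][:,2],m[4][:,1],m[4][:,0],m[5][:,0],m[5][:,2],m[6][:,0],m[6][:,1]]
X=np.vstack([A2(q) for q in Q]); o=np.linalg.lstsq(X,P.ravel(),rcond=1e-6); print(o[0].round(4),o[3].round(3)); print((X@o[0]-P.ravel()).round(4))
E
```

```text
{'clock': 7.625, 'q': array([-0.91631612,  0.10901138,  0.88784384,  1.77116223,  0.02654783,
        0.86538928,  1.11613674]), 'qvel': array([ 0.09095606,  0.01509484,  0.05980667,  0.02155334, -0.04946034,
        0.03305699,  0.03312799]), 'joint_efforts': array([ -2.39179932, -24.75818574,   1.74661238, -29.53766942,
         1.21333491,  -2.61434868,  -0.66197243]), 'eef_pos': array([0.56444484, 0.00069361, 0.39506814]), 'ee_rot': array([5.24250342e-01, 2.64185266e+00, 1.51179100e-03]), 'wrist_force': array([-0.72176663, -0.14777638, -0.02322638]), 'ft_torque': array([ 0.0836142 ,  0.39191438, -0.01761424]), 'gripper_force': 0.0, 'finger_gap': 0.0851784957270412}
[ 2.443e-01 -5.500e-03  5.778e-01 -0.000e+00 -1.860e-02  0.000e+00
  3.821e-01 -4.000e-04 -0.000e+00 -0.000e+00  3.594e-01  0.000e+00
 -0.000e+00] [5.81  5.109 4.612 2.035 1.805 1.061 0.718 0.665 0.483 0.275 0.216 0.182
 0.083]
[-0. -0. -0. -0.  0.  0. -0. -0. -0.  0. -0.  0. -0. -0. -0.  0.  0. -0.
  0. -0.  0.]
```

```bash
cat >> kin.py <<'E'
from scipy.optimize import least_squares
LEN=np.array([.2443,-.0055,.5778,-.0186,.3821,-.0004,.3594])
def fk(q):
    F=frames(q); m=[f.as_matrix() for f in F]
    return np.c_[[0,0,1],m[0][:,1],m[1][:,2],m[2][:,1],m[3][:,2],m[4][:,1],m[5][:,2]]@LEN, F[6]*R.from_euler('Z',np.pi/2)
def ik(p,Rt,j3,seed):
    def f(x):
        q=np.r_[x[:2],j3,x[2:]]; a,r=fk(q); return np.r_[(a-p)*5,(r.inv()*Rt).as_rotvec()]
    i=[0,1,3,4,5,6]; lo,hi=LO[i],HI[i]
    o=least_squares(f,np.clip(np.asarray(seed)[i],lo+1e-3,hi-1e-3),bounds=(lo,hi),max_nfev=80)
    return np.r_[o.x[:2],j3,o.x[2:]],np.sqrt(2*o.cost)
E
cat > scan.py <<'E'
from kin import *
Yb=R.from_euler('z',YB,degrees=True); C=np.array([.661,.031,0])
q0=ctrl.observe()["q"]
cases=[("grasp",G,YS),("pre",G-.09*ori(YS).apply([0,0,1]),YS)]+[(f"y{y}",C+Yb.apply([-.0575,y/1000,.0815+.0776]),YB) for y in(-220,-150,-80,-40,0,40,80,120,175)]
for n,g,yaw in cases:
    O=ori(yaw); p=g+.019*O.apply([0,0,1])
    if n=="pre": p=g
    out=[]
    for j3 in np.arange(-1.4,1.36,.2):
        b=None
        for s in (q0,[-.3,.2,0,2,2,.5,0],[-.3,.2,0,2,0,.5,1.7],[0,.2,0,2,-.7,.5,2.3],[-.5,.2,0,2,3.5,.5,-2]):
            q,e=ik(p,O,j3,s)
            if e<2e-3:
                m=np.min(np.r_[q-LO,HI-q][[1,2,3,4,5,6,8,9,10,11,12,13]])
                if b is None or m>b[0]: b=(m,q)
        if b: out.append((round(j3,1),round(b[0],2),b[1][[0,4,5,6]].round(2).tolist()))
    print(n); [print("   ",*o) for o in out if o[1]>0.02]
E
time python3 scan.py
```

```text
grasp
    -1.4 0.03 [1.19, 1.57, 0.82, 0.31]
    -1.2 0.23 [1.13, 1.55, 0.62, 0.3]
    -1.0 0.28 [1.04, 1.53, 0.45, 0.3]
    -0.8 0.14 [0.93, 1.52, 0.31, 0.3]
pre
    -1.4 0.03 [1.37, 1.11, 0.58, 0.67]
    -1.2 0.23 [1.29, 0.94, 0.43, 0.84]
    -1.0 0.16 [1.17, 0.73, 0.33, 1.05]
    -0.8 0.11 [1.04, 0.48, 0.28, 1.3]
    -0.6 0.08 [0.89, 0.21, 0.25, 1.57]
    -0.4 0.07 [0.73, -0.05, 0.24, 1.83]
    -0.2 0.08 [0.57, -0.29, 0.25, 2.06]
    -0.0 0.1 [0.41, -0.49, 0.27, 2.27]
    0.2 0.12 [0.25, -0.67, 0.29, 2.44]
    0.4 0.16 [0.09, -0.81, 0.33, 2.59]
    0.6 0.17 [-0.07, -0.94, 0.38, 2.72]
    0.8 0.05 [-0.21, -1.06, 0.45, 2.84]
y-220
    -1.4 0.03 [1.16, 1.44, 0.77, 0.52]
    -1.2 0.23 [1.1, 1.37, 0.57, 0.56]
    -1.0 0.24 [1.01, 1.28, 0.41, 0.63]
    -0.8 0.11 [0.9, 1.13, 0.28, 0.76]
y-150
    -1.4 0.03 [1.03, 1.5, 0.81, 0.32]
    -1.2 0.23 [0.96, 1.46, 0.62, 0.34]
    -1.0 0.28 [0.87, 1.4, 0.45, 0.37]
    -0.8 0.15 [0.75, 1.33, 0.32, 0.42]
    -0.6 0.04 [0.63, 1.21, 0.21, 0.53]
y-80
    -1.4 0.03 [0.88, 1.53, 0.88, 0.15]
    -1.2 0.23 [0.81, 1.5, 0.68, 0.15]
    -1.0 0.34 [0.72, 1.47
[... 1671 characters left out ...]
1.18, 0.33, 0.03]
    -0.0 0.08 [-0.4, 1.04, 0.25, 0.16]
    0.8 0.08 [-0.93, -1.13, 0.25, 2.28]
    1.0 0.19 [-1.03, -1.33, 0.39, 2.46]
    1.2 0.08 [-1.1, -1.44, 0.57, 2.55]
y175
    -1.4 0.03 [0.29, 1.52, 1.22, -0.22]
    -1.2 0.23 [0.23, 1.46, 1.02, -0.21]
    -1.0 0.43 [0.14, 1.41, 0.85, -0.19]
    -0.8 0.47 [0.03, 1.35, 0.71, -0.16]
    -0.6 0.42 [-0.09, 1.29, 0.59, -0.12]
    -0.4 0.32 [-0.22, 1.22, 0.49, -0.07]
    -0.2 0.23 [-0.36, 1.12, 0.4, 0.01]
    -0.0 0.14 [-0.5, 0.98, 0.31, 0.14]
    0.2 0.07 [-0.64, 0.75, 0.24, 0.36]
    0.8 0.08 [-1.02, -0.89, 0.25, 1.94]
    1.0 0.21 [-1.12, -1.18, 0.38, 2.21]
    1.2 0.15 [-1.19, -1.35, 0.55, 2.35]
real	0m9.374s
user	0m9.878s
sys	0m0.064s
```

```bash
cat > sim.py <<'E'
from kin import *
MID=(LO+HI)/2
def jac(q):
    p,r=fk(q); J=np.zeros((6,7))
    for i in range(7):
        d=q.copy(); d[i]+=1e-6; a,b=fk(d); J[:3,i]=(a-p)/1e-6; J[3:,i]=(b*r.inv()).as_rotvec()/1e-6
    return J,p,r
def step(q,pt,Rt,lam=1e-3,k=0,bias=None,W=None,n=8):
    for _ in range(n):
        J,p,r=jac(q); e=np.r_[pt-p,(Rt*r.inv()).as_rotvec()]
        free=np.ones(7,bool)
        for _ in range(4):
            Jf=J*free; pin=Jf.T@np.linalg.inv(Jf@Jf.T+lam**2*np.eye(6))
            dq=pin@e
            if k: dq=dq+(np.diag(free*1.)-pin@Jf)@(k*((bias if bias is not None else MID)-q))
            bad=free&(((q+dq<LO)&(dq<0))|((q+dq>HI)&(dq>0)))
            if not bad.any(): break
            free&=~bad
        q=np.clip(q+dq,LO,HI)
    return q
def run(q,calls,**kw):
    out=[]
    for rows in calls:
        p0,R0=fk(q) if not out else (pc,Rc)
        for s,t in rows:
            pc=p0+R0.apply(np.array(s)/1000); Rc=R0*R.from_rotvec(t,degrees=True); q=step(q,pc,Rc,**kw)
        out.append(q)
    return out
E
cat > calls.py <<'E'
C=[[[[-35,-23,-28],[0,-2,-1]],[[-69,-45,-56],[-.5,-3.5,-2]],[[-104,-68,-84],[-.8,-5,-3]],[[-139,-91,-112],[-1,-7,-4]],[[-173,-113,-141],[-1.3,-8.7,-4.8]],[[-208,-136,-169],[-1.5,-10.4,-5.7]],[[-236,-178,-169],[-1.8,-12.2,-6.7]],[[-263,-220,-169],[-2,-14,-7.6]],[[-291,-262,-169],[-2.3,-15.6,-8.6]],[[-319,-304,-169],[-2.6,-17.4,-9.6]],[[-347,-347,-169],[-2.8,-19,-10.5]],[[-374,-389,-169],[-3,-21,-11.5]]],
[[[-10,-32,33],[0,-1,-.7]],[[-19,-65,66],[-.4,-2.5,-1.4]],[[-29,-97,99],[-.6,-3.7,-2]],[[-39,-130,132],[-.8,-5,-2.8]],[[-48,-162,165],[-1,-6,-3.5]],[[-58,-194,198],[-1.2,-7.5,-4.2]],[[-68,-227,231],[-1.4,-8.7,-4.9]],[[-68,-227,231],[-1.4,-8.7,-4.9]]],
[[[0,-1,z],[0,0,0]] for z in(25,50,75)]+[[[0,-1,97],[0,0,0]]]*9,
[[[0,0,z],[0,0,0]] for z in(0,0,0,0,-30,-60,-90,-120,-120)],
[[[-25,0,-50],[0,8,3]],[[-40,30,-100],[0,14,8]],[[-40,60,-110],[0,18,14]],[[-40,60,-110],[0,18,14]]],
[[[0,60,0],[0,-5,8]],[[0,110,0],[0,-10,8]],[[0,150,-30],[0,-15,0]],[[0,150,-30],[0,-15,0]]]]
E
python3 - <<'E'
from sim import *; from calls import C
src=open('fit.py').read().split("best=[]")[0]; exec(src)
L=json.load(open('log.json')); Q=list(Q)+[np.array(l[0]) for l in L]
q0=np.array([-1.016,.507,-.238,1.5,.126,1.149,-.155])
for n in range(7): print(np.round(Q[n],2))
for kw in(dict(),dict(lam=.05),dict(lam=.1,n=4),dict(k=.02),dict(k=.1),dict(k=.02,bias=q0),dict(k=.1,bias=q0),dict(k=.1,bias=q0,lam=.05)):
    print({a:(b if a!='bias' else 'q0') for a,b in kw.items()})
    for q in run(q0,C,**kw): print("   ",q.round(2))
E
```

```text
[-1.02  0.51 -0.24  1.5   0.13  1.15 -0.15]
[-0.41 -0.09  0.09  1.89  0.22  1.04  0.92]
[ 0.3   0.25  0.14  2.18 -0.67  0.26  2.44]
[ 0.3   0.43  0.11  2.14 -1.13  0.18  2.89]
[-0.05  0.22  0.56  2.12 -0.71  0.43  2.48]
[-0.38  0.24  0.84  1.68 -0.3   1.13  1.72]
[-0.92  0.11  0.89  1.77  0.03  0.87  1.12]
{}
    [-0.41 -0.09  0.09  1.88  0.22  1.04  0.91]
    [ 0.28  0.25  0.15  2.18 -0.68  0.27  2.45]
    [ 0.33  0.41  0.07  2.09 -0.77  0.21  2.53]
    [ 0.2   0.2   0.25  2.17 -0.63  0.32  2.41]
    [-0.25  0.19  0.64  1.75 -0.22  1.05  1.63]
    [-0.69  0.07  0.59  1.83  0.14  0.82  0.99]
{'lam': 0.05}
    [-0.42 -0.09  0.09  1.88  0.22  1.04  0.91]
    [ 0.3   0.25  0.13  2.18 -0.66  0.26  2.43]
    [ 0.31  0.43  0.1   2.13 -1.1   0.17  2.86]
    [ 0.04  0.22  0.46  2.17 -0.77  0.36  2.55]
    [-0.38  0.21  0.81  1.75 -0.27  1.07  1.69]
    [-0.9   0.08  0.83  1.83  0.1   0.82  1.03]
{'lam': 0.1, 'n': 4}
    [-0.42 -0.09  0.09  1.88  0.22  1.04  0.91]
    [ 0.32  0.24  0.1   2.18 -0.62  0.26  2.39]
    [ 0.26  0.43  0.16  2.13 -1.11  0.2   2.86]
    [ 0.05  0.22  0.44  2.17 -0.76
[... 961 characters left out ...]
  1.04  1.52]
    [-0.3   0.06  0.17  1.82  0.19  0.83  0.93]
{'k': 0.1, 'bias': 'q0'}
    [-0.64 -0.1   0.28  1.89  0.26  1.05  0.88]
    [ 0.85  0.27 -0.56  2.17  0.25  0.23  1.53]
    [ 0.78  0.49 -0.57  2.17  1.47  0.17  0.33]
    [ 1.03  0.25 -0.77  2.16  0.32  0.29  1.46]
    [ 0.12  0.16  0.17  1.74 -0.11  1.04  1.51]
    [-0.35  0.06  0.22  1.82  0.19  0.83  0.94]
{'k': 0.1, 'bias': 'q0', 'lam': 0.05}
    [-0.64 -0.1   0.28  1.89  0.26  1.05  0.87]
    [ 0.82  0.27 -0.54  2.17  0.26  0.22  1.51]
    [ 0.78  0.49 -0.58  2.16  1.39  0.18  0.4 ]
    [ 0.99  0.25 -0.74  2.16  0.34  0.28  1.43]
    [ 0.12  0.16  0.17  1.74 -0.1   1.04  1.5 ]
    [-0.35  0.06  0.22  1.82  0.19  0.83  0.93]
```

```bash
cat > fast.py <<'E'
from kin import *
def rz(a): c,s=np.cos(a),np.sin(a); return np.array([[c,-s,0],[s,c,0],[0,0,1.]])
def ry(a): c,s=np.cos(a),np.sin(a); return np.array([[c,0,s],[0,1.,0],[-s,0,c]])
TZ=rz(np.pi/2)
def FJ(q):
    M=np.eye(3);p=np.array([0,0,LEN[0]]);ax=[];og=[]
    for i in range(7):
        ax.append(SG[i]*M[:,2 if i%2==0 else 1]); og.append(p)
        M=M@(rz if i%2==0 else ry)(SG[i]*q[i])
        if i==0:p=p+M[:,1]*LEN[1]
        if i==1:p=p+M[:,2]*LEN[2]
        if i==2:p=p+M[:,1]*LEN[3]
        if i==3:p=p+M[:,2]*LEN[4]
        if i==4:p=p+M[:,1]*LEN[5]
        if i==5:p=p+M[:,2]*LEN[6]
    ax=np.array(ax);J=np.vstack([np.cross(ax,p-np.array(og)).T,ax.T])
    return p,M@TZ,J
def rv(M): return cv2.Rodrigues(M)[0].ravel()
def step(q,pt,Rt,lam=.05,n=4):
    for _ in range(n):
        p,M,J=FJ(q); e=np.r_[pt-p,rv(Rt@M.T)]; free=np.ones(7)
        for _ in range(4):
            Jf=J*free; dq=Jf.T@np.linalg.solve(Jf@Jf.T+lam**2*np.eye(6),e)
            bad=(free>0)&(((q+dq<LO)&(dq<0))|((q+dq>HI)&(dq>0)))
            if not bad.any(): break
            free=free*~bad
        q=np.clip(q+dq,LO,HI)
    return q
def seg(q,p0,R0,p1,R1,dl=.045,da=7,n=4,rec=None):
    w=rv(R0.T@R1); k=int(np.ceil(max(np.linalg.norm(p1-p0)/dl,np.degrees(np.linalg.norm(w))/da,1)))
    for j in range(1,k+1):
        q=step(q,p0+(p1-p0)*j/k,R0@cv2.Rodrigues(w*j/k)[0],n=n)
        if rec is not None: rec.append(q)
    return q,k
E
cat > search.py <<'E'
from fast import *
import sys,time
rng=np.random.default_rng(int(sys.argv[1])); q0=ctrl.observe()["q"] if 0 else np.array([-0.91631612,.10901138,.88784384,1.77116223,.02654783,.86538928,1.11613674])
pre=G-.09*ori(YS).apply([0,0,1]); O=ori(YS).as_matrix(); up=np.array([.46,-.15,.40])
p0,R0,_=FJ(q0); res=[];t=time.time()
while time.time()-t<150:
    n=rng.integers(1,4); V=[]
    for _ in range(n):
        r=rng.uniform(.42,.7);a=rng.uniform(-1.3,1.3); z=rng.uniform(.40,.6)
        V.append([r*np.cos(a),r*np.sin(a),z,rng.uniform(-120,120),rng.uniform(-20,60)])
    q,p,M,K=q0,p0,R0,0;ok=True
    for x in V+[[*up,YS,30]]:
        M1=ori(x[3],x[4]).as_matrix(); p1=np.array(x[:3]); q,k=seg(q,p,M,p1,M1,dl=.06,da=10,n=2); K+=k; p,M=p1,M1
        a,b,_=FJ(q)
        if np.linalg.norm(a-p1)>.01 or np.linalg.norm(rv(b.T@M1))>.06 or K>100: ok=False;break
    if not ok: continue
    q,k=seg(q,p,M,pre,O)
    a,b,_=FJ(q)
    if np.linalg.norm(a-pre)>.01: continue
    res.append((abs(q[2]+1.05)+.003*K,K,q.round(2).tolist(),np.round(V,2).tolist()))
res.sort(key=lambda r:r[0]); print(len(res))
for r in res[:4]: print(r)
E
for i in 1 2 3 4; do OMP_NUM_THREADS=1 python3 search.py $i & done; wait
```

```text
this script no longer has the robot
11651
(np.float64(0.24283946268050047), 13, [1.07, 0.3, -0.85, 2.17, 0.54, 0.29, 1.24], [[0.5, -0.34, 0.55, 42.58, 46.32]])
(np.float64(0.24358384250391804), 13, [1.07, 0.29, -0.85, 2.17, 0.54, 0.29, 1.24], [[0.51, -0.35, 0.43, 48.04, 28.46]])
(np.float64(0.24523540891492032), 13, [1.07, 0.29, -0.84, 2.17, 0.53, 0.29, 1.24], [[0.55, -0.22, 0.45, 44.38, 42.65]])
(np.float64(0.24768225038040778), 14, [1.07, 0.29, -0.84, 2.17, 0.53, 0.29, 1.24], [[0.56, -0.17, 0.41, 48.82, 46.32]])
11504
(np.float64(0.2425265328977064), 12, [1.07, 0.29, -0.84, 2.17, 0.53, 0.29, 1.24], [[0.57, -0.33, 0.46, 37.93, 44.39]])
(np.float64(0.24398626917815178), 13, [1.07, 0.29, -0.85, 2.17, 0.54, 0.29, 1.24], [[0.49, -0.42, 0.53, 28.34, 46.21]])
(np.float64(0.24629849858116945), 14, [1.07, 0.3, -0.85, 2.17, 0.54, 0.29, 1.24], [[0.44, -0.46, 0.42, 28.1, 42.51]])
(np.float64(0.24749970346859637), 14, [1.07, 0.29, -0.84, 2.17, 0.54, 0.29, 1.24], [[0.52, -0.42, 0.51, 48.75, 37.27]])
11558
(np.float64(0.24271154114127255), 13, [1.07, 0.3, -0.85, 2.17, 0.54, 0.29, 1.24], [[0.66, -0.13, 0.42, 43.21, 53.34]])
(np.float64(0.24825076742319982), 14, [1.07, 0.29, -0.84, 2.17, 0.53, 0.29, 1.24], [[0.49, -0.43, 0.55, 46.34, 52.33]])
(np.float64(0.24869719436302623), 15, [1.07, 0.3, -0.85, 2.17, 0.54, 0.29, 1.24], [[0.65, -0.06, 0.45, 53.58, 52.37]])
(np.float64(0.24870418814814504), 15, [1.07, 0.3, -0.85, 2.17, 0.54, 0.29, 1.24], [[0.37, -0.44, 0.51, 36.61, 25.93]])Exception ignored in: <_io.TextIOWrapper mode='rw' encoding='UTF-8'>
Traceback (most recent call last):
BrokenPipeError: [Errno 32] Broken pipe
```

```bash
cat > ver.py <<'E'
from fast import *
q0=np.array([-0.91631612,.10901138,.88784384,1.77116223,.02654783,.86538928,1.11613674])
Yb=R.from_euler('z',YB,degrees=True); C=np.array([.661,.031,0])
Z=ori(YS).apply([0,0,1]); ZB=ori(YB).apply([0,0,1])
bt=lambda y,z:C+Yb.apply([-.0575,y,z+.0776])+.019*ZB
WP=[("pre",G-.09*Z,YS),("grasp",G+.019*Z,YS),("lift",G+.019*Z+[0,0,.03],YS),("al",bt(-.22,.09),YB),("s0",bt(-.15,.0815),YB),("s1",bt(-.05,.0815),YB),("s2",bt(.05,.0815),YB),("s3",bt(.175,.0815),YB),("b",bt(-.24,.0815),YB)]
def go(V,pr=1,**kw):
    q=q0;p,M,_=FJ(q)
    for nm,p1,M1 in [("v",np.array(x[:3]),ori(x[3],x[4]).as_matrix()) for x in V]+[(n,a,ori(y).as_matrix()) for n,a,y in WP]:
        rec=[];qo=q;q,k=seg(q,p,M,p1,M1,rec=rec,**kw);p,M=p1,M1
        a,b,_=FJ(q); 
        if pr: print(nm,k,q.round(2),"err",np.round(np.linalg.norm(a-p1)*1000,1),np.round(np.degrees(np.linalg.norm(rv(b.T@M1))),1),"maxdq",np.abs(np.diff(np.array([qo]+rec),axis=0)).max().round(2))
U=[.46,-.15,.40,YS,30]
if __name__=="__main__":
    p,M,_=FJ(q0); print(p,M.round(2).tolist())
    for V in([[.52,-.30,.47,42,42],U],[[.52,-.30,.47,60,42],U],[[.45,-.35,.47,42,20],U]): print(V);go(V)
E
python3 ver.py
```

```text
[0.56448871 0.00064568 0.39507953] [[-0.83, 0.36, 0.43], [0.36, 0.93, -0.08], [-0.42, 0.09, -0.9]]
[[0.52, -0.3, 0.47, 42, 42], [0.46, -0.15, 0.4, -9.0, 30]]
v 10 [ 1.52  0.49 -1.1   1.35 -0.26  1.31  2.87] err 0.0 0.0 maxdq 0.95
v 8 [ 1.53 -0.18 -0.97  1.95 -0.45  0.84  2.16] err 0.0 0.0 maxdq 0.24
pre 5 [ 1.04  0.29 -0.81  2.17  0.48  0.28  1.29] err 0.1 0.0 maxdq 0.28
grasp 3 [ 0.79  0.49 -0.59  2.16  1.39  0.18  0.4 ] err 3.8 0.2 maxdq 0.43
lift 1 [ 0.89  0.47 -0.73  2.14  1.17  0.25  0.62] err 0.8 0.0 maxdq 0.22
al 2 [ 0.93  0.53 -0.85  2.08  1.1   0.32  0.79] err 0.0 0.0 maxdq 0.09
s0 2 [ 0.68  0.48 -0.69  2.14  1.27  0.26  0.48] err 0.3 0.0 maxdq 0.16
s1 3 [ 0.42  0.45 -0.63  2.17  1.41  0.33  0.14] err 0.1 0.0 maxdq 0.13
s2 3 [ 0.21  0.48 -0.67  2.14  1.4   0.47 -0.04] err 0.0 0.0 maxdq 0.07
s3 3 [-0.03  0.54 -0.7   2.03  1.32  0.65 -0.14] err 0.0 0.0 maxdq 0.08
b 10 [ 0.95  0.55 -0.84  2.07  1.1   0.3   0.83] err 0.1 0.0 maxdq 0.17
[[0.52, -0.3, 0.47, 60, 42], [0.46, -0.15, 0.4, -9.0, 30]]
v 12 [ 1.43  0.7  -1.32  1.14 -0.03  1.57  2.88] err 0.0 0.0 maxdq 0.75
v 10 [ 1.73 -0
[... 866 characters left out ...]
 1.95 -0.37  0.81  2.08] err 0.0 0.0 maxdq 0.15
pre 5 [ 0.98  0.27 -0.72  2.17  0.37  0.26  1.41] err 0.1 0.0 maxdq 0.2
grasp 3 [ 0.79  0.49 -0.59  2.16  1.32  0.18  0.47] err 6.9 0.2 maxdq 0.51
lift 1 [ 0.88  0.47 -0.72  2.14  1.16  0.25  0.63] err 0.6 0.0 maxdq 0.16
al 2 [ 0.92  0.53 -0.84  2.08  1.09  0.31  0.8 ] err 0.0 0.0 maxdq 0.09
s0 2 [ 0.67  0.47 -0.67  2.14  1.26  0.25  0.49] err 0.4 0.0 maxdq 0.16
s1 3 [ 0.4   0.45 -0.61  2.17  1.4   0.31  0.14] err 0.1 0.0 maxdq 0.13
s2 3 [ 0.2   0.47 -0.64  2.14  1.4   0.45 -0.04] err 0.0 0.0 maxdq 0.08
s3 3 [-0.04  0.54 -0.68  2.03  1.32  0.64 -0.14] err 0.0 0.0 maxdq 0.08
b 10 [ 0.95  0.55 -0.83  2.07  1.09  0.29  0.84] err 0.1 0.0 maxdq 0.17
```

```bash
sed -i 's/ctrl.observe()\["q"\] if 0 else //; s/K>100: ok/K>90: ok/; s/q,k=seg(q,p,M,p1,M1,dl=.06,da=10,n=2)/rec=[q]; q,k=seg(q,p,M,p1,M1,dl=.055,da=8.5,n=3,rec=rec)/; s/rng.integers(1,4)/rng.integers(1,5)/; s/<150/<200/' search.py
sed -i 's/^        a,b,_=FJ(q)$/        a,b,_=FJ(q); D=np.array(rec)\n        if np.abs(np.diff(D,axis=0)).max()>.2 or np.minimum(D-LO,HI-D)[1:].min()<.04: ok=False;break/' search.py
sed -i 's/^    q,k=seg(q,p,M,pre,O)/    q,k=seg(q,p,M,pre,O); q,k=seg(q,pre,O,pre+.109*O[:,2],O,dl=.02)/; s/abs(q\[2\]+1.05)/abs(q[2]+1.0)/; s/    if np.linalg.norm(a-pre)>.01: continue/    if np.linalg.norm(a-pre-.109*O[:,2])>.004: continue/' search.py
for i in 1 2 3 4; do OMP_NUM_THREADS=1 python3 search.py $i 2>/dev/null & done; wait
```

```text
0
0
0
0
```

```bash
cat > s2.py <<'E'
from fast import *
import sys,time
rng=np.random.default_rng(int(sys.argv[1])); q0=np.array([-0.91631612,.10901138,.88784384,1.77116223,.02654783,.86538928,1.11613674])
O=ori(YS).as_matrix(); up=np.array([.46,-.15,.40])
p0,R0,_=FJ(q0); t=time.time()
pool=[(q0[2],0,q0,p0,R0,[])]   # beam: grow paths, keep lowest j3
while time.time()-t<200:
    s=pool[rng.integers(min(len(pool),40))]
    r=rng.uniform(.40,.75);a=rng.uniform(-1.4,1.4); x=[r*np.cos(a),r*np.sin(a),rng.uniform(.38,.65),rng.uniform(-100,100),rng.uniform(-25,60)]
    if rng.random()<.2: x=[*up,YS,30]
    p1=np.array(x[:3]);M1=ori(x[3],x[4]).as_matrix(); rec=[s[2]]
    q,k=seg(s[2],s[3],s[4],p1,M1,dl=.05,da=8,n=2,rec=rec); D=np.array(rec);a,b,_=FJ(q)
    if s[1]+k>110 or np.abs(np.diff(D,axis=0)).max()>.24 or np.minimum(D-LO,HI-D)[1:].min()<.02 or np.linalg.norm(a-p1)>.005: continue
    # score: j3 after returning to up
    rec=[q];qq,k2=seg(q,p1,M1,up,O,dl=.05,da=8,n=2,rec=rec); D2=np.array(rec)
    if np.abs(np.diff(D2,axis=0)).max()>.24 or np.minimum(D2-LO,HI-D2)[1:].min()<.02: continue
    pool.append((qq[2]+.004*(s[1]+k+k2),s[1]+k,q,p1,M1,s[5]+[np.round(x,2).tolist()],k2,qq)); pool.sort(key=lambda z:z[0])
    pool=pool[:300]
print(len(pool))
for z in pool[:3]: print(round(z[0],2),z[1],z[6] if len(z)>6 else '',z[-1].round(2),z[5])
E
for i in 1 2 3 4; do OMP_NUM_THREADS=1 python3 s2.py $i 2>&1 | grep -v -i -e pipe -e Trace -e File -e Exc & done; wait
```

```text
this script no longer has the robot
this script no longer has the robot
    return self._sock.send(b)
300
-0.57 110 8 [ 1.65 -0.21 -1.04  1.95 -0.52  0.86  2.24] [[0.52, 0.03, 0.44, -79.86, -21.72], [0.22, -0.34, 0.44, -11.9, 0.7], [0.46, -0.15, 0.4, -9.0, 30.0], [0.21, 0.37, 0.46, -1.51, -24.8], [0.64, -0.01, 0.42, 42.26, -9.74], [0.46, -0.15, 0.4, -9.0, 30.0], [0.46, -0.15, 0.4, -9.0, 30.0], [0.41, 0.57, 0.52, 43.27, 5.68], [0.62, 0.08, 0.41, 25.28, 28.18], [0.46, -0.15, 0.4, -9.0, 30.0], [0.42, 0.1, 0.44, 8.93, -13.44], [0.54, 0.17, 0.5, 54.64, 17.44], [0.56, -0.0, 0.44, 48.82, 31.99]]
-0.56 110 10 [ 1.66 -0.22 -1.04  1.95 -0.52  0.87  2.25] [[0.52, 0.03, 0.44, -79.86, -21.72], [0.22, -0.34, 0.44, -11.9, 0.7], [0.46, -0.15, 0.4, -9.0, 30.0], [0.21, 0.37, 0.46, -1.51, -24.8], [0.64, -0.01, 0.42, 42.26, -9.74], [0.46, -0.15, 0.4, -9.0, 30.0], [0.46, -0.15, 0.4, -9.0, 30.0], [0.41, 0.57, 0.52, 43.27, 5.68], [0.62, 0.08, 0.41, 25.28, 28.18], [0.46, -0.15, 0.4, -9.0, 30.0], [0.42, 0.1, 0.44, 8.93, -13.44], [0.54, 0.17, 0.5, 54.64, 17.44], [0.61, 0.26, 0.49, 70.68, 35.43]]
-0.55 110 9 [
[... 1292 characters left out ...]
2, 0.43, 68.09, 41.31], [0.5, -0.05, 0.49, 5.11, 33.8], [0.46, -0.15, 0.4, -9.0, 30.0], [0.46, -0.15, 0.4, -9.0, 30.0], [0.27, -0.3, 0.58, 39.67, -3.8], [0.46, -0.15, 0.4, -9.0, 30.0], [0.6, -0.32, 0.42, 13.22, 34.45]]
-0.65 95 5 [ 1.67 -0.22 -1.05  1.95 -0.53  0.87  2.26] [[0.46, -0.15, 0.4, -9.0, 30.0], [0.58, 0.33, 0.53, 32.75, 49.5], [0.53, 0.27, 0.47, 33.89, 27.28], [0.54, -0.07, 0.46, 36.1, 20.81], [0.16, 0.37, 0.62, 95.63, 17.7], [0.46, -0.15, 0.4, -9.0, 30.0], [0.7, 0.26, 0.48, 5.42, 14.9], [0.65, 0.12, 0.43, 68.09, 41.31], [0.5, -0.05, 0.49, 5.11, 33.8], [0.46, -0.15, 0.4, -9.0, 30.0], [0.46, -0.15, 0.4, -9.0, 30.0], [0.27, -0.3, 0.58, 39.67, -3.8], [0.38, -0.2, 0.46, 25.32, 15.17]]
```

```bash
cat > v2.py <<'E'
from ver import *
import ver
for lam in (.05,):
  for V in([[.52,-.30,.47,42,42]],[[.46,-.15,.42,50,20]],[[.46,-.15,.42,80,0]],[[.5,-.35,.45,20,10]],[[.5,-.35,.45,20,30]],[[.46,-.15,.40,30,30]]):
    q=q0;p,M,_=FJ(q); x=V[0]; p1=np.array(x[:3]);M1=ori(x[3],x[4]).as_matrix(); rec=[q]
    q,k=seg(q,p,M,p1,M1,dl=.012,da=2,n=3,rec=rec); D=np.array(rec); d=np.abs(np.diff(D,axis=0)).max(1)
    print(V,k,q.round(2),"maxdq",d.max().round(2),(d>.1).sum()); i=d.argmax(); print(i,D[i-1:i+3].round(2).tolist())
E
python3 v2.py 2>/dev/null
```

```text
[[0.52, -0.3, 0.47, 42, 42]] 33 [ 1.51  0.48 -1.07  1.35 -0.28  1.31  2.89] maxdq 0.33 11
22 [[-0.03, 0.16, 0.8, 1.69, -0.77, 1.17, 2.88], [0.21, 0.15, 0.53, 1.67, -0.73, 1.18, 2.88], [0.51, 0.15, 0.2, 1.64, -0.7, 1.18, 2.88], [0.81, 0.17, -0.12, 1.61, -0.65, 1.17, 2.88]]
[[0.46, -0.15, 0.42, 50, 20]] 36 [ 1.1   0.16 -0.71  1.59 -0.23  1.33  2.89] maxdq 0.3 7
33 [[0.16, 0.1, 0.34, 1.64, -0.39, 1.3, 2.89], [0.44, 0.11, 0.04, 1.63, -0.36, 1.31, 2.89], [0.71, 0.12, -0.27, 1.61, -0.32, 1.31, 2.89], [0.94, 0.14, -0.52, 1.6, -0.27, 1.32, 2.89]]
[[0.46, -0.15, 0.42, 80, 0]] 53 [ 1.09  0.32 -1.18  1.47  0.29  1.55  2.89] maxdq 0.18 11
42 [[-0.03, 0.16, 0.33, 1.54, -0.14, 1.37, 2.89], [0.11, 0.16, 0.16, 1.53, -0.1, 1.38, 2.89], [0.26, 0.16, -0.02, 1.52, -0.06, 1.39, 2.89], [0.41, 0.16, -0.19, 1.52, -0.03, 1.4, 2.89]]
[[0.5, -0.35, 0.45, 20, 10]] 31 [ 0.21  0.42  0.8   1.19 -0.47  1.59  2.85] maxdq 0.07 0
4 [[-0.82, 0.1, 0.89, 1.75, -0.05, 0.9, 1.32], [-0.79, 0.1, 0.89, 1.74, -0.07, 0.92, 1.39], [-0.75, 0.1, 0.89, 1.73, -0.1, 0.94, 1.46], [-0.72, 0.11, 0.89, 1.72, -0.13, 0.95, 1.53]]
[[0.5, -0.35, 0.45, 20, 30]] 31 [ 0.79  0.26  0.08  1.42 -0.53  1.3   2.89] maxdq 0.16 6
28 [[0.22, 0.24, 0.72, 1.53, -0.66, 1.28, 2.88], [0.36, 0.24, 0.57, 1.51, -0.64, 1.29, 2.89], [0.51, 0.24, 0.4, 1.48, -0.6, 1.29, 2.89], [0.65, 0.25, 0.24, 1.45, -0.57, 1.29, 2.89]]
[[0.46, -0.15, 0.4, 30, 30]] 26 [-0.69 -0.02  1.27  1.85 -0.5   1.09  2.86] maxdq 0.1 2
23 [[-0.78, -0.01, 1.28, 1.86, -0.47, 1.0, 2.65], [-0.75, 0.02, 1.31, 1.86, -0.52, 1.04, 2.76], [-0.71, 0.05, 1.33, 1.85, -0.57, 1.09, 2.86], [-0.65, 0.01, 1.25, 1.85, -0.54, 1.09, 2.86]]
```

```bash
cat > v3.py <<'E'
from ver import *
q=q0;p,M,_=FJ(q)
for V,da in (([.46,-.15,.42,50,0],7),([.46,-.15,.42,80,0],2),([.46,-.15,.42,YS,30],7)):
    p1=np.array(V[:3]);M1=ori(V[3],V[4]).as_matrix();rec=[q];q,k=seg(q,p,M,p1,M1,da=da,dl=.04,n=3,rec=rec);p,M=p1,M1
    print(V,k,q.round(2),np.abs(np.diff(rec,axis=0)).max().round(2),np.array(rec)[:,6].max())
for n,p1,y in WP:
    M1=ori(y).as_matrix();rec=[q];q,k=seg(q,p,M,p1,M1,dl=.02,da=3,n=3,rec=rec);p,M=p1,M1;a,b,_=FJ(q)
    print(n,k,q.round(2),"err",np.round(np.linalg.norm(a-p1)*1000,1),np.abs(np.diff(rec,axis=0)).max().round(2))
print("rows")
p0,R0,_=FJ(q0);Rr=R.from_matrix(R0); S=Slerp([0,1],R.concatenate([Rr,ori(50,0)])); b=np.array([.46,-.15,.42])
for j in range(1,11): print(*rel(p0,Rr,p0+(b-p0)*min(1,j/7),S(j/10)))
E
python3 v3.py 2>/dev/null
```

```text
[0.46, -0.15, 0.42, 50, 0] 11 [-0.12  0.2   0.5   1.48 -0.09  1.48  2.82] 0.29 2.820619730708868
[0.46, -0.15, 0.42, 80, 0] 16 [ 1.09  0.32 -1.18  1.47  0.29  1.55  2.89] 0.15 2.8898312432286453
[0.46, -0.15, 0.42, -9.0, 30] 14 [ 1.52 -0.19 -0.95  1.91 -0.45  0.9   2.16] 0.07 2.8898312432286453
pre 12 [ 1.03  0.28 -0.79  2.17  0.46  0.27  1.31] err 0.1 0.13
grasp 6 [ 0.79  0.49 -0.59  2.16  1.41  0.18  0.39] err 3.3 0.24
lift 2 [ 0.9   0.47 -0.73  2.14  1.18  0.26  0.61] err 1.0 0.13
al 3 [ 0.93  0.54 -0.86  2.08  1.11  0.32  0.78] err 0.1 0.06
s0 4 [ 0.69  0.48 -0.7   2.14  1.28  0.26  0.47] err 0.4 0.08
s1 5 [ 0.44  0.46 -0.66  2.17  1.41  0.34  0.13] err 0.1 0.08
s2 6 [ 0.23  0.48 -0.69  2.14  1.41  0.48 -0.04] err 0.0 0.04
s3 7 [-0.01  0.55 -0.72  2.03  1.33  0.66 -0.15] err 0.0 0.04
b 21 [ 0.96  0.56 -0.85  2.07  1.11  0.31  0.82] err 0.2 0.08
rows
[3, -25, -8] [-1.2, 2.5, -7.1]
[6, -50, -16] [-2.3, 5.0, -14.2]
[9, -75, -23] [-3.5, 7.5, -21.3]
[12, -100, -31] [-4.6, 10.0, -28.5]
[15, -125, -39] [-5.8, 12.5, -35.6]
[18, -150, -47] [-6.9, 14.9, -42.7]
[21, -176, -54] [-8.1, 17.4, -49.8]
[21, -176, -54] [-9.2, 19.9, -56.9]
[21, -176, -54] [-10.4, 22.4, -64.0]
[21, -176, -54] [-11.5, 24.9, -71.2]
```

```bash
cat > s3.py <<'E'
from fast import *
import sys,time
rng=np.random.default_rng(int(sys.argv[1])); q0=np.array([1.09,.32,-1.18,1.47,.29,1.55,2.885])
O=ori(YS).as_matrix(); pre=G-.09*O[:,2]; gr=G+.019*O[:,2]
p0,R0,_=FJ(q0); t=time.time(); res=[]
while time.time()-t<100:
    V=[]
    for _ in range(rng.integers(1,3)):
        V.append([rng.uniform(.38,.56),rng.uniform(-.45,-.05),rng.uniform(.34,.55),rng.uniform(-100,80),rng.uniform(-30,50)])
    q,p,M,K=q0,p0,R0,0; ok=True;mx=0
    for i,x in enumerate(V+[[*pre,YS,30],[*gr,YS,30]]):
        p1=np.array(x[:3]);M1=ori(x[3],x[4]).as_matrix();rec=[q]
        q,k=seg(q,p,M,p1,M1,dl=.05 if i<len(V) else .03,da=8,n=2,rec=rec);K+=k;p,M=p1,M1;D=np.array(rec);a,b,_=FJ(q)
        mx=max(mx,np.abs(np.diff(D,axis=0)).max())
        if mx>.25 or np.minimum(D-LO,HI-D)[1:].min()<.02 or np.linalg.norm(a-p1)>.003: ok=False;break
    if ok: res.append((abs(q[2]+1.)+.002*K,K,round(mx,2),q.round(2).tolist(),np.round(V,2).tolist()))
res.sort(key=lambda r:r[0]); print(len(res))
for r in res[:3]: print(*r)
E
for i in 1 2 3 4; do OMP_NUM_THREADS=1 python3 s3.py $i 2>/dev/null | grep -v robot & done; wait
```

```text
91
0.07006233369176146 35 0.24 [1.04, 0.62, -1.0, 2.17, 1.52, 0.45, 0.3] [[0.48, -0.13, 0.38, -82.96, 36.75]]
0.07462060682399456 37 0.23 [1.04, 0.62, -1.0, 2.17, 1.52, 0.45, 0.3] [[0.51, -0.27, 0.45, -90.72, 45.59]]
0.07595206169879071 35 0.25 [1.04, 0.61, -0.99, 2.17, 1.52, 0.44, 0.3] [[0.44, -0.09, 0.48, -53.86, 18.39], [0.49, -0.17, 0.37, -81.07, 32.45]]
98
0.06576853445139469 32 0.24 [1.04, 0.62, -1.0, 2.17, 1.53, 0.45, 0.3] [[0.5, -0.1, 0.44, -66.25, 34.08]]
0.07054845360979795 35 0.23 [1.04, 0.62, -1.0, 2.17, 1.52, 0.45, 0.3] [[0.43, -0.36, 0.47, -75.48, 38.39]]
0.08075985268700785 39 0.22 [1.04, 0.62, -1.0, 2.17, 1.53, 0.45, 0.3] [[0.45, -0.42, 0.47, -98.83, 46.61]]
105
0.08120366713779274 38 0.22 [1.04, 0.61, -0.99, 2.17, 1.52, 0.44, 0.3] [[0.46, -0.21, 0.38, -96.13, 38.33]]
0.08201004583967424 39 0.23 [1.04, 0.61, -1.0, 2.17, 1.52, 0.44, 0.3] [[0.48, -0.29, 0.54, -67.4, 32.87], [0.56, -0.3, 0.45, -97.53, 31.88]]
0.08722071424594396 36 0.24 [1.05, 0.62, -1.02, 2.17, 1.53, 0.46, 0.3] [[0.51, -0.3, 0.54, -73.41, 44.84]]
102
0.08173670346825496 36 0.23 [1.04, 0.62, -1.01, 2.17, 1.53, 0.45, 0.3] [[0.46, -0.06, 0.49, -81.89, 30.64]]
0.08320166399448907 38 0.22 [1.03, 0.61, -0.99, 2.17, 1.52, 0.44, 0.3] [[0.43, -0.07, 0.51, -64.44, 22.17], [0.54, -0.09, 0.35, -33.52, -22.99]]
0.085283525273998 37 0.2 [1.03, 0.61, -0.99, 2.17, 1.52, 0.44, 0.3] [[0.4, -0.28, 0.4, -90.94, 32.43]]
```

{"name": "apply_moves", "arguments": {
  "motion": [
    [[3, -25, -8], [-1.2, 2.5, -7], 1],
    [[6, -50, -16], [-2.3, 5, -14], 1],
    [[9, -75, -23], [-3.5, 7.5, -21], 1],
    [[12, -100, -31], [-4.6, 10, -28.5], 1],
    [[15, -125, -39], [-5.8, 12.5, -35.6], 1],
    [[18, -150, -47], [-7, 15, -42.7], 1],
    [[21, -176, -54], [-8, 17.4, -50], 1],
    [[21, -176, -54], [-9.2, 20, -57], 1],
    [[21, -176, -54], [-10.4, 22.4, -64], 1],
    [[21, -176, -54], [-11, 23.6, -67.6], 1],
    [[21, -176, -54], [-11.5, 25, -71], 1]
  ]
}}

```text
clock: 9.0
eef_pos: [0.4574, -0.1561, 0.4184]
ee_rot: [1.304, -2.854, -0.006]
wrist_force: [-0.6, 0.6, -0.6]
finger_gap: 0.0856
gripper_force: 0.0
```

```bash
python3 -c "
from kin import *
s=log();print(s['q'].round(3),s['eef_pos'],s['ee_rot']);p,r=now();print((r.inv()*ori(80,0)).as_rotvec(degrees=True))"
```

```text
[-0.257  0.223  0.711  1.487 -0.145  1.491  2.882] [ 0.457421   -0.15611861  0.41837825] [ 1.30385733 -2.85363199 -0.00569158]
[  0.31741015  -0.05091952 -30.8875064 ]
```

{"name": "apply_moves", "arguments": {
  "motion": [
    [[0, 0, 0], [0, 0, -2], 1],
    [[0, 0, 0], [0, 0, -4], 1],
    [[0, 0, 0], [0, 0, -6], 1],
    [[0, 0, 0], [0, 0, -8], 1],
    [[0, 0, 0], [0, 0, -10], 1],
    [[0, 0, 0], [0, 0, -12.5], 1],
    [[0, 0, 0], [0, 0, -15], 1],
    [[0, 0, 0], [0, 0, -18], 1],
    [[0, 0, 0], [0, 0, -21], 1],
    [[0, 0, 0], [0, 0, -24], 1],
    [[0, 0, 0], [0, 0, -27], 1],
    [[0, 0, 0], [0, 0, -31], 1]
  ]
}}

```text
clock: 10.5
eef_pos: [0.4566, -0.1564, 0.4189]
ee_rot: [2.022, -2.403, -0.008]
wrist_force: [1.0, 0.8, -0.7]
finger_gap: 0.0854
gripper_force: 0.0
```

```bash
cat > v4.py <<'E'
from ver import *
s=log();q=s["q"];print(s["clock"],q.round(3),s["eef_pos"])
p,M,_=FJ(q); p0,R0=p,R.from_matrix(M); V=np.array([.47,-.15,.44]);Ov=ori(-75,36)
rec=[q];q,k=seg(q,p,M,V,Ov.as_matrix(),da=8,n=3,rec=rec);print(k,q.round(2),np.abs(np.diff(rec,axis=0)).max())
S=Slerp([0,1],R.concatenate([R0,ori(2,18),Ov]) if 0 else R.concatenate([R0,Ov]))
for j in range(1,k+1): print(*rel(p0,R0,p0+(V-p0)*j/k,S(j/k)))
p,M=V,Ov.as_matrix()
for n,p1,y in WP:
    M1=ori(y).as_matrix();rec=[q];q,k=seg(q,p,M,p1,M1,dl=.03,da=5,n=3,rec=rec);p,M=p1,M1;a,b,_=FJ(q)
    print(n,k,q.round(2),"err",np.round(np.linalg.norm(a-p1)*1000,1),np.abs(np.diff(rec,axis=0)).max().round(2))
E
python3 v4.py
```

```text
10.5 [ 1.13   0.335 -1.234  1.472  0.312  1.559  2.879] [ 0.45657021 -0.15640628  0.418919  ]
20 [ 1.54 -0.23 -1.4   1.79  0.37  1.15  0.27] 0.18479412813061558
[0, -1, -1] [2.4, -0.5, 7.4]
[-1, -1, -2] [4.8, -1.1, 14.8]
[-1, -2, -3] [7.3, -1.6, 22.3]
[-2, -2, -4] [9.7, -2.2, 29.7]
[-2, -3, -5] [12.1, -2.7, 37.1]
[-3, -4, -6] [14.5, -3.3, 44.5]
[-3, -4, -7] [17.0, -3.8, 51.9]
[-3, -5, -8] [19.4, -4.4, 59.3]
[-4, -5, -9] [21.8, -4.9, 66.8]
[-4, -6, -11] [24.2, -5.5, 74.2]
[-5, -7, -12] [26.7, -6.0, 81.6]
[-5, -7, -13] [29.1, -6.6, 89.0]
[-6, -8, -14] [31.5, -7.1, 96.4]
[-6, -8, -15] [33.9, -7.6, 103.8]
[-7, -9, -16] [36.4, -8.2, 111.3]
[-7, -10, -17] [38.8, -8.7, 118.7]
[-7, -10, -18] [41.2, -9.3, 126.1]
[-8, -11, -19] [43.6, -9.8, 133.5]
[-8, -11, -20] [46.1, -10.4, 140.9]
[-9, -12, -21] [48.5, -10.9, 148.4]
pre 14 [ 1.31  0.42 -1.24  2.17  0.98  0.45  0.8 ] err 0.0 0.6
grasp 4 [ 0.95  0.56 -0.85  2.17  1.51  0.34  0.3 ] err 0.7 0.15
lift 1 [ 1.    0.52 -0.9   2.14  1.29  0.35  0.52] err 0.9 0.23
al 2 [ 1.    0.58 -0.98  2.08  1.21  0.4   0.7 ] err 0.1 0.09
s0 3 [ 0.81  0.53 -0.89  2.14  1.37  0.38  0.4 ] err 0.2 0.1
s1 4 [ 0.58  0.52 -0.89  2.17  1.46  0.47  0.1 ] err 0.0 0.09
s2 4 [ 0.36  0.54 -0.9   2.14  1.45  0.61 -0.07] err 0.0 0.06
s3 5 [ 0.1   0.6  -0.91  2.03  1.39  0.79 -0.18] err 0.0 0.05
b 14 [ 1.02  0.6  -0.96  2.07  1.21  0.38  0.74] err 0.2 0.12
```

```bash
sed -i 's/V=np.array(\[.47,-.15,.44\]);Ov=ori(-75,36)/V=np.array([.52,-.17,.44]);Ov=ori(*A)/; 1a import sys\nA=[float(a) for a in sys.argv[1:3]]' v4.py
for a in "-66 34" "-50 28" "-35 25"; do echo $a; python3 v4.py $a | grep -v -e '^\[' ; done
```

```text
-66 34
10.5 [ 1.13   0.335 -1.234  1.472  0.312  1.559  2.879] [ 0.45657021 -0.15640628  0.418919  ]
19 [ 0.75  0.19 -1.02  1.66  0.77  1.34 -0.  ] 0.21316541216981666
pre 12 [ 1.25  0.38 -1.13  2.17  0.87  0.39  0.91] err 0.0 0.11
grasp 4 [ 0.8   0.5  -0.6   2.17  1.43  0.18  0.37] err 2.5 0.18
lift 1 [ 0.89  0.47 -0.72  2.14  1.19  0.25  0.6 ] err 2.5 0.24
al 2 [ 0.93  0.54 -0.86  2.08  1.11  0.32  0.78] err 0.2 0.11
s0 3 [ 0.69  0.48 -0.7   2.14  1.27  0.26  0.48] err 0.5 0.11
s1 4 [ 0.43  0.46 -0.65  2.17  1.41  0.34  0.14] err 0.2 0.1
s2 4 [ 0.22  0.48 -0.68  2.14  1.41  0.48 -0.04] err 0.0 0.06
s3 5 [-0.02  0.54 -0.72  2.03  1.33  0.66 -0.15] err 0.0 0.05
b 14 [ 0.96  0.56 -0.84  2.07  1.11  0.3   0.82] err 0.3 0.12
-50 28
10.5 [ 1.13   0.335 -1.234  1.472  0.312  1.559  2.879] [ 0.45657021 -0.15640628  0.418919  ]
17 [ 0.89  0.11 -0.96  1.67  0.52  1.15  0.49] 0.19563430896350842
pre 9 [ 1.14  0.32 -0.94  2.17  0.66  0.31  1.12] err 0.1 0.11
grasp 4 [ 0.8   0.49 -0.61  2.16  1.37  0.19  0.42] err 5.2 0.29
lift 1 [ 0.89  0.47 -0.73  2.14  1.19  0.25  0.6 ] err 1.7 0.19
al 2 [ 0
[... 392 characters left out ...]
234  1.472  0.312  1.559  2.879] [ 0.45657021 -0.15640628  0.418919  ]
15 [ 1.    0.08 -0.93  1.67  0.32  1.07  0.94] 0.18950013858577097
pre 8 [ 1.07  0.29 -0.84  2.17  0.53  0.28  1.25] err 0.1 0.11
grasp 4 [ 0.79  0.49 -0.58  2.15  1.31  0.18  0.48] err 7.2 0.33
lift 1 [ 0.88  0.46 -0.71  2.14  1.16  0.24  0.63] err 1.4 0.15
al 2 [ 0.92  0.53 -0.84  2.08  1.09  0.31  0.8 ] err 0.2 0.09
s0 3 [ 0.67  0.47 -0.67  2.14  1.25  0.25  0.5 ] err 0.6 0.11
s1 4 [ 0.4   0.45 -0.6   2.17  1.4   0.31  0.15] err 0.2 0.1
s2 4 [ 0.19  0.47 -0.63  2.14  1.39  0.45 -0.04] err 0.0 0.06
s3 5 [-0.04  0.53 -0.67  2.03  1.32  0.63 -0.14] err 0.0 0.05
b 14 [ 0.95  0.55 -0.83  2.07  1.09  0.29  0.84] err 0.3 0.13
```

```bash
sed -i 's/q0=np.array(\[1.09.*$/q0=np.array([1.13,.335,-1.234,1.472,.312,1.559,2.879])/; s/\[1:\].min()<.02/[1:,1:6].min()<.04/; s/<100:/<60:/; s/mx>.25/mx>.24/' s3.py
for i in 1 2 3 4; do OMP_NUM_THREADS=1 python3 s3.py $i 2>/dev/null | grep -v robot & done; wait
```

```text
44
0.08049736857492545 33 0.21 [1.03, 0.61, -0.99, 2.17, 1.52, 0.43, 0.3] [[0.4, -0.2, 0.37, -74.68, 24.61]]
0.08341871800431815 39 0.22 [1.04, 0.61, -0.99, 2.17, 1.52, 0.44, 0.3] [[0.52, -0.31, 0.49, -96.03, 47.02]]
0.08376811894048702 36 0.21 [1.03, 0.61, -0.99, 2.17, 1.52, 0.44, 0.3] [[0.47, -0.25, 0.51, -81.99, 37.07]]
43
0.07907691426505653 35 0.24 [1.03, 0.61, -0.99, 2.17, 1.52, 0.44, 0.3] [[0.46, -0.12, 0.36, -84.88, 33.04]]
0.08299346459438632 41 0.16 [1.04, 0.62, -1.0, 2.17, 1.53, 0.45, 0.3] [[0.38, -0.06, 0.48, -78.81, 12.53], [0.48, -0.37, 0.43, -79.05, 33.93]]
0.08918413913390004 39 0.22 [1.03, 0.61, -0.99, 2.17, 1.52, 0.44, 0.3] [[0.4, -0.17, 0.54, 68.42, 8.3], [0.53, -0.24, 0.52, -93.6, 30.87]]
43
0.07519119847907312 37 0.21 [1.04, 0.62, -1.0, 2.17, 1.53, 0.45, 0.3] [[0.4, -0.06, 0.38, -92.52, 23.29]]
0.10456533208097867 37 0.22 [1.05, 0.63, -1.03, 2.17, 1.53, 0.47, 0.3] [[0.49, -0.28, 0.5, -94.98, 42.17]]
0.11100103733229644 35 0.21 [1.06, 0.63, -1.04, 2.17, 1.53, 0.48, 0.3] [[0.42, -0.14, 0.4, -83.14, 26.41]]
54
0.07891420340063487 35 0.21 [1.03, 0.61, -0.99, 2.17, 1.52, 0.44, 0.3] [[0.4, -0.3, 0.38, -82.73, 32.09]]
0.09212097303644833 37 0.2 [1.03, 0.61, -0.98, 2.17, 1.52, 0.43, 0.3] [[0.42, -0.29, 0.44, -95.42, 34.14]]
0.09707081649354891 38 0.23 [1.05, 0.62, -1.02, 2.17, 1.53, 0.46, 0.3] [[0.53, -0.32, 0.54, -91.38, 48.55]]
```

```bash
sed -i 's/V=np.array(\[.52,-.17,.44\])/V=np.array([.42,-.22,.41])/' v4.py; for a in "-84 29" "-90 30"; do python3 v4.py $a; done
```

```text
10.5 [ 1.13   0.335 -1.234  1.472  0.312  1.559  2.879] [ 0.45657021 -0.15640628  0.418919  ]
21 [ 1.09  0.13 -1.18  1.76  0.65  1.37 -0.13] 0.19938505879040358
[3, 1, 0] [2.0, -0.3, 7.6]
[7, 2, 1] [3.9, -0.6, 15.2]
[10, 4, 1] [5.9, -0.9, 22.8]
[13, 5, 2] [7.9, -1.2, 30.3]
[16, 6, 2] [9.9, -1.4, 37.9]
[20, 7, 3] [11.8, -1.7, 45.5]
[23, 8, 3] [13.8, -2.0, 53.1]
[26, 10, 3] [15.8, -2.3, 60.7]
[30, 11, 4] [17.8, -2.6, 68.3]
[33, 12, 4] [19.7, -2.9, 75.9]
[36, 13, 5] [21.7, -3.2, 83.4]
[39, 14, 5] [23.7, -3.5, 91.0]
[43, 16, 5] [25.7, -3.8, 98.6]
[46, 17, 6] [27.6, -4.0, 106.2]
[49, 18, 6] [29.6, -4.3, 113.8]
[52, 19, 7] [31.6, -4.6, 121.4]
[56, 20, 7] [33.6, -4.9, 129.0]
[59, 22, 8] [35.5, -5.2, 136.5]
[62, 23, 8] [37.5, -5.5, 144.1]
[66, 24, 8] [39.5, -5.8, 151.7]
[69, 25, 9] [41.5, -6.1, 159.3]
pre 16 [ 1.33  0.45 -1.3   2.17  1.03  0.49  0.75] err 0.0 0.08
grasp 4 [ 1.01  0.6  -0.95  2.17  1.53  0.41  0.3 ] err 0.3 0.13
lift 1 [ 1.05  0.55 -1.    2.14  1.33  0.42  0.48] err 0.5 0.2
al 2 [ 1.04  0.61 -1.06  2.08  1.25  0.45  0.66] err 0.1 0.09
s0 3 [ 0.86  0.57 -0.99  2.14  1.4   0.45
[... 965 characters left out ...]
4, 134.7]
[59, 22, 8] [38.3, -3.6, 142.2]
[63, 23, 8] [40.3, -3.8, 149.7]
[66, 24, 8] [42.4, -4.0, 157.1]
[69, 25, 9] [44.4, -4.2, 164.6]
pre 17 [ 1.34  0.46 -1.31  2.17  1.04  0.5   0.74] err 0.0 0.08
grasp 4 [ 1.02  0.6  -0.97  2.17  1.53  0.42  0.3 ] err 0.3 0.13
lift 1 [ 1.06  0.56 -1.01  2.14  1.33  0.43  0.48] err 0.4 0.2
al 2 [ 1.05  0.61 -1.07  2.08  1.26  0.46  0.65] err 0.1 0.09
s0 3 [ 0.87  0.58 -1.    2.14  1.4   0.46  0.37] err 0.1 0.1
s1 4 [ 0.65  0.56 -1.    2.17  1.48  0.55  0.09] err 0.0 0.08
s2 4 [ 0.42  0.58 -1.01  2.14  1.47  0.69 -0.08] err 0.0 0.06
s3 5 [ 0.14  0.64 -1.01  2.03  1.41  0.85 -0.19] err 0.0 0.06
b 14 [ 1.07  0.63 -1.04  2.07  1.26  0.44  0.69] err 0.1 0.11
```

First set (‑84, 29): 21 rows over two calls.

{"name": "apply_moves", "arguments": {
  "motion": [
    [[3, 1, 0], [2, 0, 7.6], 1],
    [[7, 2, 1], [4, -0.6, 15], 1],
    [[10, 4, 1], [6, -0.9, 22.8], 1],
    [[13, 5, 2], [8, -1.2, 30], 1],
    [[16, 6, 2], [10, -1.4, 38], 1],
    [[20, 7, 3], [12, -1.7, 45.5], 1],
    [[23, 8, 3], [14, -2, 53], 1],
    [[26, 10, 3], [16, -2.3, 60.7], 1],
    [[30, 11, 4], [18, -2.6, 68], 1],
    [[33, 12, 4], [20, -3, 76], 1],
    [[36, 13, 5], [21.7, -3.2, 83.4], 1]
  ]
}}

```text
clock: 11.88
eef_pos: [0.4374, -0.1896, 0.4137]
ee_rot: [0.115, 2.863, -0.333]
wrist_force: [-0.4, 0.3, 0.2]
finger_gap: 0.0854
gripper_force: 0.0
```

```bash
python3 v4.py -84 29; sed -n 1,3p v4.py
```

```text
11.875 [ 1.292 -0.019 -1.037  1.766  0.172  1.089  1.686] [ 0.43744074 -0.18960714  0.41371436]
10 [ 1.08  0.13 -1.17  1.76  0.64  1.37 -0.13] 0.19762417482287986
[2, -3, 1] [2.0, -0.3, 7.6]
[3, -6, 1] [3.9, -0.6, 15.1]
[5, -9, 2] [5.9, -0.9, 22.7]
[7, -12, 3] [7.8, -1.2, 30.2]
[8, -15, 3] [9.8, -1.4, 37.8]
[10, -18, 4] [11.8, -1.7, 45.3]
[11, -21, 4] [13.7, -2.0, 52.9]
[13, -24, 5] [15.7, -2.3, 60.4]
[15, -27, 6] [17.6, -2.6, 68.0]
[16, -31, 6] [19.6, -2.9, 75.5]
pre 16 [ 1.33  0.45 -1.29  2.17  1.02  0.49  0.76] err 0.0 0.08
grasp 4 [ 1.01  0.59 -0.94  2.17  1.52  0.4   0.3 ] err 0.3 0.14
lift 1 [ 1.05  0.55 -0.99  2.14  1.32  0.41  0.49] err 0.5 0.2
al 2 [ 1.04  0.61 -1.05  2.08  1.25  0.45  0.66] err 0.1 0.09
s0 3 [ 0.86  0.57 -0.98  2.14  1.4   0.44  0.37] err 0.1 0.1
s1 4 [ 0.64  0.55 -0.98  2.17  1.47  0.54  0.1 ] err 0.0 0.08
s2 4 [ 0.41  0.57 -0.99  2.14  1.46  0.67 -0.07] err 0.0 0.06
s3 5 [ 0.13  0.63 -0.99  2.03  1.41  0.84 -0.19] err 0.0 0.06
b 14 [ 1.06  0.62 -1.03  2.07  1.25  0.43  0.7 ] err 0.1 0.11
from ver import *
import sys
A=[float(a) for a in sys.argv[1:3]]
```

{"name": "apply_moves", "arguments": {
  "motion": [
    [[2, -3, 1], [2, -0.3, 7.6], 1],
    [[3, -6, 1], [4, -0.6, 15], 1],
    [[5, -9, 2], [6, -0.9, 22.7], 1],
    [[7, -12, 3], [8, -1.2, 30], 1],
    [[8, -15, 3], [9.8, -1.4, 37.8], 1],
    [[10, -18, 4], [11.8, -1.7, 45.3], 1],
    [[11, -21, 4], [13.7, -2, 53], 1],
    [[13, -24, 5], [15.7, -2.3, 60.4], 1],
    [[15, -27, 6], [17.6, -2.6, 68], 1],
    [[16, -31, 6], [19.6, -2.9, 75.5], 1]
  ]
}}

```text
clock: 13.12
eef_pos: [0.42, -0.2204, 0.4101]
ee_rot: [1.824, 2.029, -0.474]
wrist_force: [-0.6, -0.0, 0.2]
finger_gap: 0.0855
gripper_force: 0.0
```

```bash
cat > v5.py <<'E'
from ver import *
s=log();print(s["clock"],s["q"].round(3),s["eef_pos"])
p0,R0=now(); b=G-.09*Z; S=Slerp([0,1],R.concatenate([R0,ori(YS)]))
for j in range(1,12): print(*rel(p0,R0,p0+(b-p0)*j/11,S(j/11)))
E
python3 v5.py
```

```text
13.125 [ 1.083  0.136 -1.172  1.757  0.646  1.371 -0.125] [ 0.41997119 -0.2204211   0.41011943]
[9, 9, 15] [-3.4, -0.1, -5.9]
[18, 19, 30] [-6.7, -0.2, -11.9]
[27, 28, 46] [-10.1, -0.3, -17.8]
[36, 38, 61] [-13.4, -0.4, -23.7]
[45, 47, 76] [-16.8, -0.5, -29.6]
[54, 57, 91] [-20.2, -0.5, -35.6]
[63, 66, 107] [-23.5, -0.6, -41.5]
[72, 76, 122] [-26.9, -0.7, -47.4]
[81, 85, 137] [-30.3, -0.8, -53.3]
[90, 95, 152] [-33.6, -0.9, -59.3]
[99, 104, 167] [-37.0, -1.0, -65.2]
```

{"name": "apply_moves", "arguments": {
  "motion": [
    [[9, 9, 15], [-3.4, 0, -6], 1],
    [[18, 19, 30], [-6.7, 0, -12], 1],
    [[27, 28, 46], [-10, 0, -18], 1],
    [[36, 38, 61], [-13.4, -0.4, -23.7], 1],
    [[45, 47, 76], [-16.8, -0.5, -29.6], 1],
    [[54, 57, 91], [-20, -0.5, -35.6], 1],
    [[63, 66, 107], [-23.5, -0.6, -41.5], 1],
    [[72, 76, 122], [-27, -0.7, -47.4], 1],
    [[81, 85, 137], [-30.3, -0.8, -53.3], 1],
    [[90, 95, 152], [-33.6, -0.9, -59.3], 1],
    [[99, 104, 167], [-37, -1, -65.2], 1],
    [[99, 104, 167], [-37, -1, -65.2], 1]
  ]
}}

```text
clock: 14.62
eef_pos: [0.5221, -0.2044, 0.2154]
ee_rot: [0.204, 2.612, -0.052]
wrist_force: [0.0, -0.0, -0.4]
finger_gap: 0.0854
gripper_force: 0.0
```

```bash
cat > wl.py <<'E'
from ver import *
s=log();print(s["clock"],s["q"].round(3),s["eef_pos"])
p0,R0=now()
im,d=ctrl.camera("wrist");c=ctrl.camera_params("wrist"); r=ctrl.cut_out("wrist","scraper")
m=r[0]["region"]&(d>0); v,u=np.nonzero(m); z=d[m]
a,b=(u-c["cx"])/c["fx"],(v-c["cy"])/c["fy"]; th=np.hypot(a,b); k=np.tan(th)/np.maximum(th,1e-9)
t=(np.c_[a*k*z,-b*k*z,-z,np.ones(len(z))]@c["tool_from_camera"].T)[:,:3]; w=R0.apply(t)+p0
f=w[(w[:,2]>.084)&(w[:,2]<.096)]; print("foot",cv2.minAreaRect((f[:,:2]*1000).astype(np.float32)),np.median(f[:,2]))
h=t[(w[:,2]>.115)&(w[:,2]<.2)]; print("handle in tool",np.percentile(h,[1,50,99],axis=0).round(4))
print("tool vs ori",(R0.inv()*ori(YS)).as_rotvec(degrees=True))
E
python3 wl.py
```

```text
14.625 [ 1.334  0.447 -1.289  2.165  1.014  0.485  0.769] [ 0.52211315 -0.20437303  0.21537049]
foot ((623.7753295898438, -220.76458740234375), (30.179811477661133, 135.46092224121094), 81.4537124633789) 0.08897132637320837
handle in tool [[-0.0133 -0.0131  0.0597]
 [ 0.0051 -0.0008  0.0616]
 [ 0.0141  0.0119  0.1062]]
tool vs ori [ 0.13096847 -0.05525916  0.0457925 ]
```

{"name": "apply_moves", "arguments": {
  "motion": [
    [[0, 0, 25], [0, 0, 0], 1],
    [[0, 0, 50], [0, 0, 0], 1],
    [[0, -1, 70], [0, 0, 0], 1],
    [[0, -1, 90], [0, 0, 0], 1],
    [[0, -1, 108], [0, 0, 0], 1],
    [[0, -1, 108], [0, 0, 0], 1],
    [[0, -1, 108], [0, 0, 0], 0.3],
    [[0, -1, 108], [0, 0, 0], 0.2],
    [[0, -1, 108], [0, 0, 0], 0],
    [[0, -1, 108], [0, 0, 0], 0],
    [[0, -1, 108], [0, 0, 0], 0],
    [[0, -1, 108], [0, 0, 0], 0]
  ],
  "squeeze": 80
}}

```text
clock: 16.23
eef_pos: [0.5782, -0.212, 0.1254]
ee_rot: [0.197, 2.607, -0.058]
wrist_force: [-4.8, 0.7, 6.7]
finger_gap: 0.0253
gripper_force: 77.7
```

```bash
python3 - <<'E'
from ver import *
s=log();print(s["clock"],s["q"].round(3),s["eef_pos"],s["wrist_force"],s["finger_gap"],G+.019*Z)
p0,R0=now()
# scraper origin now: assumed yaw YS at (.6238,-.2205,.06); keep it in the tool frame
O=np.array([.6238,-.2205,.06]); ys=-8.6
Rs=R.from_euler('z',ys,degrees=True); t=R0.inv().apply(O-p0); Rt=R0.inv()*Rs
np.savez('hold.npz',t=t,Rt=Rt.as_rotvec())
print(t)
Cb=np.array([.661,.031,0]); Rb=R.from_euler('z',YB,degrees=True)
def tcp(x,y,z): 
    Rn=Rb*Rt.inv(); return Cb+Rb.apply([x,y,z])-Rn.apply(t),Rn
print("bed frame start",Rb.inv().apply(O-Cb))
u=rel(p0,R0,p0+[0,0,.026],R0); print("lift",u)
for x,y in ((-.02,-.235),(-.001,-.225)): print(rel(p0,R0,*tcp(x,y,.0865)))
E
```

```text
16.225 [ 1.     0.582 -0.93   2.167  1.514  0.391  0.312] [ 0.57816943 -0.21197395  0.12538017] [-4.76505099  0.71996029  6.72413289] 0.025300965965519787 [ 0.57658304 -0.21248613  0.12114552]
[-0.00713621 -0.00130634  0.07985472]
bed frame start [-0.02884102 -0.2525951   0.06      ]
lift ([-13, 0, -22], [0.0, 0.0, 0.0])
([-19, 13, -19], [-3.4, -0.0, -5.8])
([-35, 25, -11], [-3.4, -0.0, -5.8])
```

{"name": "apply_moves", "arguments": {
  "motion": [
    [[-5, 0, -9], [0, 0, 0], 0],
    [[-10, 0, -18], [0, 0, 0], 0],
    [[-16, 0, -28], [0, 0, 0], 0],
    [[-18, 0, -31], [0, 0, 0], 0],
    [[-18, 0, -31], [0, 0, 0], 0],
    [[-18, 0, -31], [0, 0, 0], 0]
  ]
}}

```text
clock: 16.98
eef_pos: [0.5778, -0.2117, 0.1601]
ee_rot: [0.197, 2.609, -0.057]
wrist_force: [0.9, -1.2, -1.9]
finger_gap: 0.0252
gripper_force: 78.2
```

```bash
cat > pl.py <<'E'
from ver import *
h=np.load('hold.npz'); t=h['t']; Rt=R.from_rotvec(h['Rt'])
Cb=np.array([.661,.031,0]); Rb=R.from_euler('z',YB,degrees=True)
def tcp(x,y,z):
    Rn=Rb*Rt.inv(); return Cb+Rb.apply([x,y,z])-Rn.apply(t),Rn
def where():
    p0,R0=now(); return Rb.inv().apply(p0+R0.apply(t)-Cb)*1000, (Rb.inv()*R0*Rt).as_rotvec(degrees=True)
E
python3 - <<'E'
from pl import *
s=log();print(s["clock"],s["q"].round(3),s["eef_pos"],s["wrist_force"],s["ft_torque"],*where())
p0,R0=now(); print(rel(p0,R0,*tcp(-.002,-.235,.092)))
print(rel(p0,R0,*tcp(-.002,-.185,.092)))
im,d=ctrl.camera("side")
r=ctrl.cut_out("side","scraper")[0]["region"]
w=world("side",d,r); w=Rb.inv().apply(w-Cb)*1000; print(np.percentile(w,[1,5,50,95,99],axis=0).round(1))
cv2.imwrite("pics/s2.png",cv2.resize(im[150:400,180:440],None,fx=2.2,fy=2.2)[:,:,::-1])
E
```

```text
16.975 [ 1.058  0.535 -1.003  2.127  1.27   0.415  0.543] [ 0.57777049 -0.21166369  0.16009784] [ 0.87563074 -1.18369174 -1.88322457] [0.10123655 0.77602365 0.00894669] [ -29.33869336 -252.21966426   94.64716958] [ 0.05192636  0.08273294 -6.68261663]
([-20, 15, 15], [-3.3, -0.1, -5.8])
([-15, 65, 12], [-3.3, -0.1, -5.8])
[[ -98.  -270.5   94.6]
 [ -95.4 -262.3   97.9]
 [ -40.3 -239.1  121.2]
 [  20.6 -229.3  142.6]
 [  30.2 -227.2  153.2]]
```

View pics/s2.png

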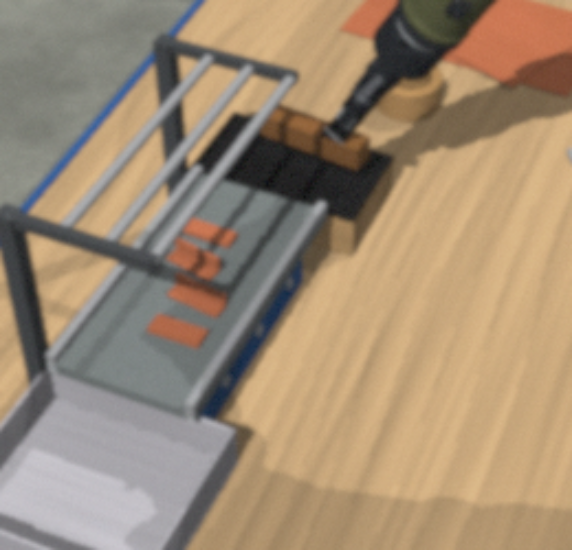

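{"name": "apply_moves", "arguments": {
  "motion": [
    [[-7, 5, 5], [-1, 0, -2], 0],
    [[-14, 10, 10], [-2, 0, -4], 0],
    [[-20, 15, 15], [-3.3, 0, -5.8], 0],
    [[-19, 25, 15], [-3.3, 0, -5.8], 0],
    [[-17, 45, 13], [-3.3, 0, -5.8], 0],
    [[-15, 65, 12], [-3.3, 0, -5.8], 0],
    [[-15, 65, 12], [-3.3, 0, -5.8], 0]
  ]
}}

```text
clock: 17.95
eef_pos: [0.6066, -0.1474, 0.1582]
ee_rot: [0.039, 2.614, -0.016]
wrist_force: [0.5, -0.8, -1.3]
finger_gap: 0.0251
gripper_force: 78.5
```

```bash
python3 - <<'E'
from pl import *
s=log();print(s["clock"],s["q"].round(3),s["wrist_force"],*where())
p0,R0=now()
for y in(-.170,-.150): print(rel(p0,R0,*tcp(-.001,y,.086)))
im,d=ctrl.camera("side")
r=ctrl.cut_out("side","scraper")[0]["region"]
w=Rb.inv().apply(world("side",d,r)-Cb)*1000
f=w[(abs(w[:,2]-121)<4)]; print("foot top",cv2.minAreaRect(f[:,:2].astype(np.float32)),np.median(f[:,2]),len(f))
E
```

```text
17.95 [ 0.95   0.56  -1.021  2.109  1.28   0.437  0.552] [ 0.50855473 -0.76973319 -1.2548302 ] [  -2.06357852 -181.54844958   92.77238377] [-0.03433648  0.02369042  0.21104285]
([2, 12, 6], [0.1, -0.0, 0.2])
([2, 32, 6], [0.1, -0.0, 0.2])
foot top ((-4.292819976806641, -180.59280395507812), (37.786842346191406, 135.34823608398438), 88.53968811035156) 121.89062144505581 272
```

{"name": "apply_moves", "arguments": {
  "motion": [
    [[2, 14, 6], [0, 0, 0.2], 0],
    [[2, 30, 6], [0, 0, 0.2], 0],
    [[4, 40, 9], [0, 0, 0.2], 0],
    [[4, 55, 9], [0, 0, 0.2], 0],
    [[4, 70, 9], [0, 0, 0.2], 0],
    [[4, 85, 9], [0, 0, 0.2], 0],
    [[4, 100, 9], [0, 0, 0.2], 0],
    [[4, 115, 9], [0, 0, 0.2], 0],
    [[4, 130, 9], [0, 0, 0.2], 0]
  ]
}}

```text
clock: 19.18
eef_pos: [0.6124, -0.0206, 0.1473]
ee_rot: [0.051, 2.614, -0.017]
wrist_force: [0.1, -0.9, -1.1]
finger_gap: 0.0253
gripper_force: 78.7
```

```bash
cat > st.py <<'E'
from pl import *
import sys
s=log();print(s["clock"],s["q"].round(3),s["wrist_force"],s["ft_torque"],s["finger_gap"],*where())
p0,R0=now()
for a in sys.argv[1:]: print(a,rel(p0,R0,*tcp(-.001,float(a)/1000,.082)))
E
python3 st.py -50 175
```

```text
19.175 [ 0.633  0.538 -0.966  2.16   1.456  0.528  0.112] [ 0.0723704  -0.88714533 -1.12309946] [-0.21023343  0.7615034  -0.13012416] 0.02534161337934065 [ -0.58327922 -54.95367152  81.83713544] [ 0.05347568  0.06541006 -0.27133296]
-50 ([0, 5, 0], [-0.1, -0.1, -0.3])
175 ([1, 230, -2], [-0.1, -0.1, -0.3])
```

{"name": "apply_moves", "arguments": {
  "motion": [
    [[0, 15, 0], [0, 0, -0.3], 0],
    [[0, 30, 0], [0, 0, -0.3], 0],
    [[0, 45, 0], [0, 0, -0.3], 0],
    [[0, 60, 0], [0, 0, -0.3], 0],
    [[0, 75, 0], [0, 0, -0.3], 0],
    [[0, 90, 0], [0, 0, -0.3], 0],
    [[1, 105, -1], [0, 0, -0.3], 0],
    [[1, 120, -1], [0, 0, -0.3], 0],
    [[1, 135, -1], [0, 0, -0.3], 0],
    [[1, 150, -1], [0, 0, -0.3], 0]
  ]
}}

```text
clock: 20.42
eef_pos: [0.6165, 0.1308, 0.1473]
ee_rot: [0.041, 2.615, -0.017]
wrist_force: [0.7, -1.5, -2.1]
finger_gap: 0.0256
gripper_force: 78.8
```

```bash
python3 st.py 130 175; python3 - <<'E'
from pl import *
im,d=ctrl.camera("side"); cv2.imwrite("pics/s3.png",cv2.resize(im[200:450,130:400],None,fx=2.2,fy=2.2)[:,:,::-1])
E
```

```text
20.425 [ 0.292  0.578 -0.979  2.1    1.427  0.73  -0.116] [ 0.72131537 -1.49099585 -2.09302899] [-0.18995763  0.80501883 -0.13793707] 0.02555043373007969 [-1.43599421 96.68896675 81.89726853] [-0.05805867  0.07223146  0.10575626]
130 ([0, 33, 0], [0.0, -0.1, 0.1])
175 ([-1, 78, 0], [0.0, -0.1, 0.1])
```

View pics/s3.png

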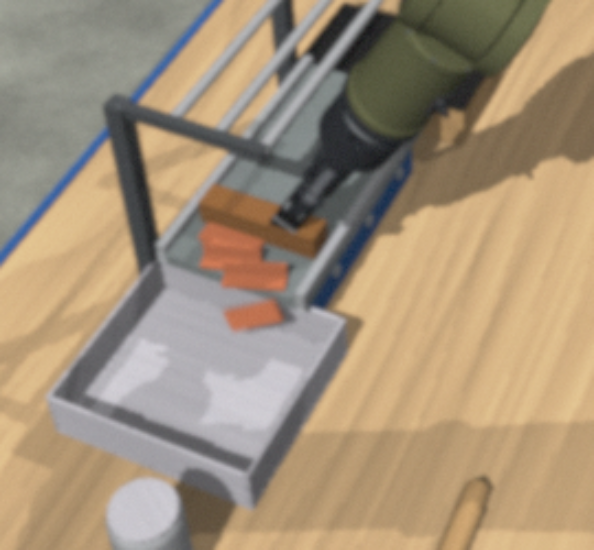

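{"name": "apply_moves", "arguments": {
  "motion": [
    [[0, 10, 0], [0, 0, 0], 0],
    [[0, 20, 0], [0, 0, 0], 0],
    [[0, 30, 0], [0, 0, 0], 0],
    [[0, 40, 0], [0, 0, 0], 0],
    [[0, 50, 0], [0, 0, 0], 0],
    [[0, 60, 0], [0, 0, 0], 0],
    [[0, 70, 0], [0, 0, 0], 0],
    [[0, 78, 0], [0, 0, 0], 0],
    [[0, 84, 0], [0, 0, 0], 0],
    [[0, 84, 0], [0, 0, 0], 0]
  ]
}}

```text
clock: 21.72
eef_pos: [0.6193, 0.2141, 0.147]
ee_rot: [0.041, 2.614, -0.017]
wrist_force: [-0.7, -1.1, -2.1]
finger_gap: 0.0254
gripper_force: 78.9
```

```bash
python3 st.py -50 -150; python3 - <<'E'
from pl import *
im,d=ctrl.camera("side"); cv2.imwrite("pics/s4.png",cv2.resize(im[200:450,130:400],None,fx=2.2,fy=2.2)[:,:,::-1])
E
```

```text
21.725 [ 0.113  0.624 -0.975  2.017  1.389  0.843 -0.181] [-0.74861431 -1.09870689 -2.05439398] [ 0.01861912  0.81751087 -0.02181553] 0.025406590940123753 [ -1.40299051 180.05743283  81.5699006 ] [-0.06316485  0.06241093  0.12432368]
-50 ([0, -230, 1], [0.0, -0.1, 0.1])
-150 ([0, -330, 1], [0.0, -0.1, 0.1])
```

View pics/s4.png

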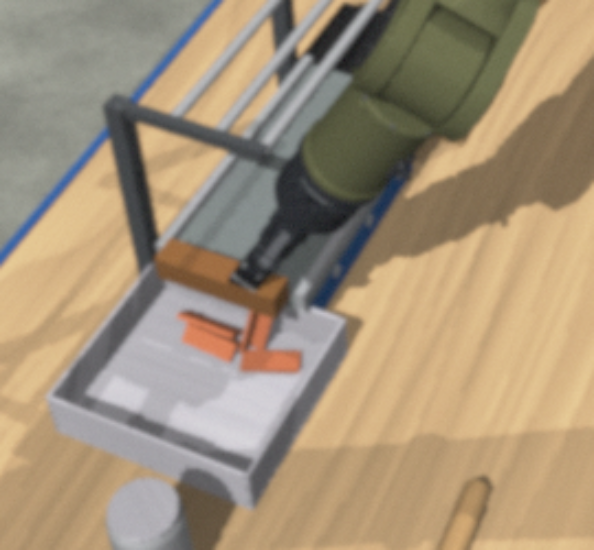

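{"name": "apply_moves", "arguments": {
  "motion": [
    [[0, -15, -1], [0, 0, 0], 0],
    [[0, -40, -1], [0, 0, 0], 0],
    [[0, -68, -1], [0, 0, 0], 0],
    [[0, -96, -1], [0, 0, 0], 0],
    [[0, -124, -1], [0, 0, 0], 0],
    [[0, -152, -1], [0, 0, 0], 0],
    [[0, -180, 0], [0, 0, 0], 0],
    [[0, -208, 0], [0, 0, 0], 0],
    [[0, -236, 0], [0, 0, 0], 0],
    [[0, -264, 0], [0, 0, 0], 0],
    [[0, -285, 0], [0, 0, 0], 0],
    [[0, -300, 0], [0, 0, 0], 0]
  ]
}}

```text
clock: 23.28
eef_pos: [0.6083, -0.0896, 0.1482]
ee_rot: [0.045, 2.615, -0.021]
wrist_force: [-0.4, -0.7, -2.0]
finger_gap: 0.0254
gripper_force: 78.6
```

```bash
python3 st.py -150 -250; python3 - <<'E'
from pl import *
im,d=ctrl.camera("side"); cv2.imwrite("pics/s5.png",cv2.resize(im[200:450,130:400],None,fx=2.2,fy=2.2)[:,:,::-1])
p0,R0=now(); print(rel(p0,R0,*tcp(-.003,-.25,.084)))
E
```

```text
23.275 [ 0.789  0.54  -0.965  2.151  1.41   0.455  0.298] [-0.37834864 -0.65196108 -2.02163238] [ 7.16226892e-04  7.45165286e-01 -1.66891640e-02] 0.025392358889201255 [  -2.40093779 -124.15175517   82.77338934] [-0.17348199  0.10103842 -0.09820789]
-150 ([-1, -26, 2], [-0.2, -0.1, 0.0])
-250 ([-1, -126, 2], [-0.2, -0.1, 0.0])
([0, -124, 0], [-0.4, -0.1, -0.1])
```

View pics/s5.png

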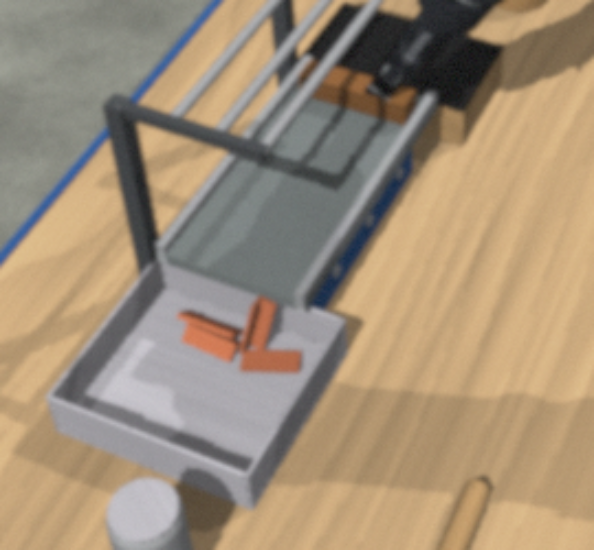

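{"name": "apply_moves", "arguments": {
  "motion": [
    [[-1, -15, -2], [0, 0, 0], 0],
    [[-1, -40, -2], [0, 0, 0], 0],
    [[-1, -68, -2], [0, 0, 0], 0],
    [[-1, -96, -2], [0, 0, 0], 0],
    [[-1, -122, -2], [0, 0, 0], 0],
    [[1, -122, 2], [-0.3, 0, 0], 0],
    [[5, -122, 9], [-0.3, 0, 0], 0],
    [[8, -122, 14], [-0.3, 0, 0], 0],
    [[10, -122, 17], [-0.3, 0, 0], 0],
    [[10, -122, 17], [-0.3, 0, 0], 0]
  ]
}}

```text
clock: 24.58
eef_pos: [0.6052, -0.2079, 0.1292]
ee_rot: [0.039, 2.615, -0.011]
wrist_force: [1.3, -0.2, -1.4]
finger_gap: 0.0251
gripper_force: 79.0
```

```bash
python3 st.py; python3 - <<'E'
from pl import *
p0,R0=now(); w,_=where(); print(rel(p0,R0,*tcp(w[0]/1000,w[1]/1000,.060)))
E
```

```text
24.575 [ 1.025  0.628 -0.969  2.088  1.32   0.384  0.643] [ 1.27573884 -0.23789598 -1.35992794] [0.07717577 0.77133024 0.01107032] 0.025120016919591367 [  -1.57008804 -241.77589447   63.72048834] [0.17077445 0.08072509 0.28095399]
([2, 0, 3], [0.3, -0.1, 0.2])
```

Lower in small steps until contact, level.

{"name": "apply_moves", "arguments": {
  "motion": [
    [[1, 0, 1], [0.2, 0, 0], 0],
    [[1, 0, 2], [0.2, 0, 0], 0],
    [[2, 0, 3], [0.2, 0, 0], 0],
    [[2, 0, 4], [0.2, 0, 0], 0],
    [[2, 0, 4], [0.2, 0, 0], 0]
  ]
}}

```text
clock: 25.2
eef_pos: [0.6059, -0.2084, 0.1254]
ee_rot: [0.041, 2.613, -0.016]
wrist_force: [-2.3, -0.5, 3.6]
finger_gap: 0.0253
gripper_force: 79.4
```

```bash
python3 st.py
```

```text
25.2 [ 1.012  0.629 -0.952  2.092  1.353  0.376  0.609] [-2.2859234  -0.4863715   3.59512837] [0.06127856 0.69563681 0.03083968] 0.025303394602652823 [  -0.78311638 -242.57810688   60.04587506] [-0.01423571  0.00417639  0.13942249]
```

{"name": "apply_moves", "arguments": {
  "motion": [
    [[2, 0, 3], [0, 0, 0], 0.4],
    [[2, 0, 3], [0, 0, 0], 0.7],
    [[2, 0, 3], [0, 0, 0], 1],
    [[2, 0, 3], [0, 0, 0], 1],
    [[2, 0, -10], [0, 0, 0], 1],
    [[2, 0, -30], [0, 0, 0], 1],
    [[2, 0, -55], [0, 0, 0], 1],
    [[2, 0, -80], [0, 0, 0], 1],
    [[2, 0, -110], [0, 0, 0], 1],
    [[2, 0, -140], [0, 0, 0], 1],
    [[2, 0, -140], [0, 0, 0], 1]
  ]
}}

```text
clock: 26.58
eef_pos: [0.5335, -0.2063, 0.2462]
ee_rot: [0.043, 2.613, -0.018]
wrist_force: [0.4, -0.1, 0.2]
finger_gap: 0.0852
gripper_force: 0.0
```

```bash
python3 - <<'E'
from pl import *
s=log();print(s["clock"],s["q"].round(2),s["eef_pos"],s["wrist_force"])
im,d=ctrl.camera("side");
w=Rb.inv().apply(world("side",d,ctrl.cut_out("side","scraper")[0]["region"])-Cb)*1000
f=w[abs(w[:,2]-90)<3.5]; print("foot",cv2.minAreaRect(f[:,:2].astype(np.float32)),np.median(f[:,2]),np.percentile(w,99,axis=0))
a=cv2.resize(im[330:430,140:300],None,fx=4,fy=4)
im2,d=ctrl.camera("top"); b=cv2.resize(im2[160:260,190:350],None,fx=4,fy=4)
for q in("can","roll","mallet"): print(q,[(round(r["confidence"],2),np.median(world("top",d,r["region"]),0).round(3)) for r in ctrl.cut_out("top",q)[:1]])
cv2.imwrite("pics/fin.png",cv2.resize(np.vstack([a,b]),(600,750))[:,:,::-1][:, :, :] if 0 else cv2.resize(np.hstack([a,b]),(800,250))[:,:,::-1])
E
```

```text
26.575 [ 1.43  0.48 -1.4   2.08  0.84  0.55  1.08] [ 0.5334797  -0.2062979   0.24620771] [ 0.42015217 -0.14746004  0.22298546]Traceback (most recent call last):
  File "<stdin>", line 4, in <module>
IndexError: list index out of range
```

```bash
python3 - <<'E'
from pl import *
im,d=ctrl.camera("side"); a=cv2.resize(im[330:430,140:300],(800,500))
im2,d=ctrl.camera("top"); b=cv2.resize(im2[160:260,190:350],(800,500))
for q in("scraper","can","roll","mallet"):
    for r in ctrl.cut_out("top",q)[:1]: print(q,round(r["confidence"],2),np.median(world("top",d,r["region"]),0).round(3))
p0,R0=now(); im3,d=ctrl.camera("wrist"); c=ctrl.camera_params("wrist")
for r in ctrl.cut_out("wrist","scraper")[:1]:
    m=r["region"]&(d>0); v,u=np.nonzero(m); z=d[m]
    x,y=(u-c["cx"])/c["fx"],(v-c["cy"])/c["fy"]; th=np.hypot(x,y); k=np.tan(th)/np.maximum(th,1e-9)
    t=(np.c_[x*k*z,-y*k*z,-z,np.ones(len(z))]@c["tool_from_camera"].T)[:,:3]; w=Rb.inv().apply(R0.apply(t)+p0-Cb)*1000
    f=w[abs(w[:,2]-90)<5]; print("foot",cv2.minAreaRect(f[:,:2].astype(np.float32)),np.median(f[:,2]))
cv2.imwrite("pics/fin.png",np.vstack([cv2.resize(a,(480,300)),cv2.resize(b,(480,300))])[:,:,::-1])
E
```

```text
scraper 0.77 [ 0.647 -0.205  0.09 ]
can 0.76 [0.592 0.461 0.105]
roll 0.96 [ 0.583 -0.456  0.042]
mallet 0.93 [0.363 0.446 0.022]
foot ((-0.6142730712890625, -241.35379028320312), (136.6185302734375, 30.298847198486328), 0.2178429216146469) 88.94326575044035
```

View pics/fin.png

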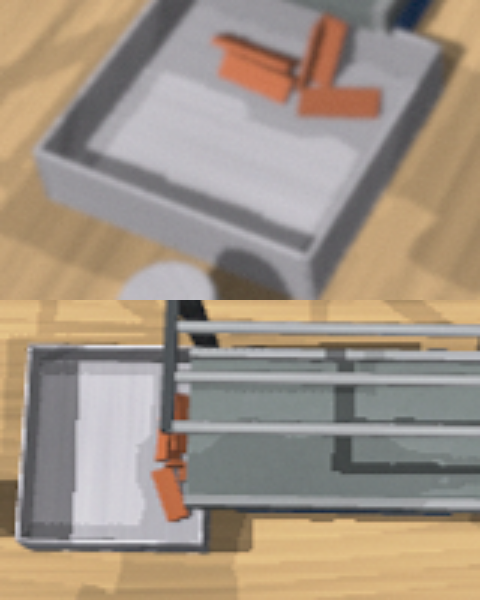

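```bash
python3 - <<'E'
from pl import *
for n in("side","top"):
    im,d=ctrl.camera(n); hsv=cv2.cvtColor(im,cv2.COLOR_RGB2HSV)
    m=((hsv[...,0]<12)&(hsv[...,1]>110)&(hsv[...,2]>70)).astype(np.uint8)
    g=np.zeros_like(m); g[180:450,130:345]=1; m*=g
    k,l,st,ct=cv2.connectedComponentsWithStats(m,connectivity=4)
    for i in range(1,k):
        if st[i,4]<8: continue
        w=Rb.inv().apply(world(n,d,l==i)-Cb)*1000
        print(n,st[i],np.percentile(w,[3,50,97],axis=0).round(0).tolist() if len(w) else '')
im,d=ctrl.camera("side"); cv2.imwrite("pics/f2.png",cv2.resize(im[325:375,195:285],(792,440),interpolation=cv2.INTER_CUBIC)[:,:,::-1])
E
```

```text
side [212 335  54  34 775] [[-77.0, 170.0, 6.0], [-32.0, 192.0, 16.0], [39.0, 209.0, 64.0]]
top [248 192   5   8  35] [[29.0, 178.0, 9.0], [42.0, 184.0, 18.0], [53.0, 190.0, 24.0]]
top [ 130  200   23  153 2654] [[-459.0, 498.0, -3.0], [-227.0, 539.0, 4.0], [8.0, 577.0, 11.0]]
top [241 204  12  30 221] [[-81.0, 173.0, 2.0], [-36.0, 192.0, 11.0], [8.0, 209.0, 68.0]]
```

View pics/f2.png

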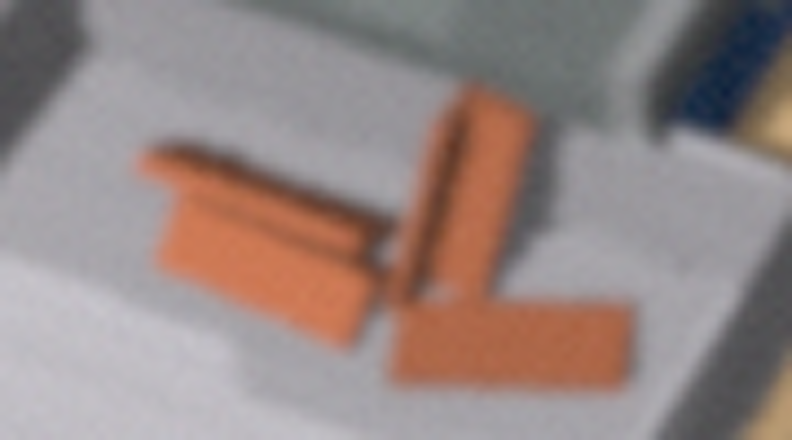

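```bash
python3 -c "
from rig import ctrl
print(ctrl.hand_in())"
```

```text
the job is handed in; nothing more can be done
None
```

The bed is clear, all four offcuts are in the tray (one angle piece leans against the bed's end), the scraper is released upright on its parking block, and the can, roll and hammer look undisturbed; I handed in at about 27 s of the 64 s allowed, and no verdict came back.

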